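Clear the chamber's seam and hold its sprung cover at the index

ROBOT

A 7-joint arm with a two-finger parallel gripper is mounted at the origin on the work surface. World frame = base frame: x ahead of the robot, y to its left, z up, the work surface at z = 0. Lengths are in m, angles in rad, forces in N, time in s.
With the tool pointing down it reaches from about 0.425 to 0.875 m from the base axis. Payload 4.7 kg.
Tool frame: the origin (TCP) lies at the very end of the fingers, on their centre line; the grasp point (between the pads) lies 19 mm behind it; z points along the fingers, y is the direction in which the jaws open and shut (so a half turn about z gives the same grasp; the last joint's range is limited). The gripper opens to 87 mm and grips with 3 to 60 N. Pads are 19 mm wide; open, the fingers measure 117 mm over their backs; the gripper's body (75 mm by 190 mm) begins 51 mm behind the grasp point.
Start: joints at [1.154, 0.321, -0.07, 1.45, 0.023, 1.371, -0.057], TCP at [0.271, -0.591, 0.223] pointing down, gripper open.
Joint ranges: [-2.86, 2.86], [-0.3, 2.09], [-1.38, 1.24], [0.06, 2.45], [-1.56, 4.7], [0.09, 2.05], [-2.69, 2.69]. Speed limits (rad/s): [2.57, 2.57, 3.14, 3.14, 3.14, 3.14, 3.14].

INTERFACE

Orientations are given as a rotation vector (axis times angle).
In Python, from bench import * gives the robot as it stands.
- The arm moves only by the shell command python3 -m jog 'ROWS' [OPENING] [FORCE]. ROWS is JSON, a list of rows, each a list of 4 numbers: the shift along the world's x, y, z in mm, then the turn about the world's z in rad. In form: [[x, y, z, twist], ...]. A call has exactly 8 rows; each row is the pose to reach, as a shift and turn from the pose commanded when the call began; what a row does not reach only later rows make up. A row lasts 1/8 s, in which the tool goes at most 62.5 mm and 10.7 degrees, less where a joint would pass 70% of its speed; a pose out of reach is approached as far as the arm can. A call with a gripper value outside its range is refused whole. OPENING is the opening, from -1 (shut) to 1 (fully open), set as the call begins (- or left out, the last holds). The fingers move at their own pace and stop on an object; FORCE is the grip in N (left out, the last holds). Time passes only in rows, so rows that repeat a pose let the fingers close, or fill a call up. It gives the time, the measured TCP pose, the force and the opening at its end, in the units of the state.
- get_state(): the state, without advancing time (a new reading comes with each control period).
- get_image(name): name is "scene" or "side" or "wrist"; returns a dict with "image" (400x640x3 uint8, red, green, blue), "fx", "fy", "cx", "cy" (pixels), "position" and "rotation" of the camera in the world; the wrist camera has in their place "tool_from_camera" (4x4, takes a point from camera to tool coordinates, whose origin is the TCP and whose axes are the flange's). Camera axes: x right, y down, z forward; pixel columns grow to the right and rows downward; lengths in m; the calibration is good to about 2 mm. The wrist camera is an equidistant fisheye: a pixel r from the principal point sees the ray r / f radians off the axis. A picture is of the moment at which its call begins: read the wrist's pose just before it. There is no depth.
- close_job(): hands the job in, once; it reports no verdict.
The state is a dict: "time": time; "joint_positions": joint angles; "qd": joint speeds; "joint_torque": joint torques, N m; "position": TCP position; "tool_rot": TCP orientation; "ft_force": force on the tool from outside, world axes, zero at the start; "torque": the same for the moment, N m; "grip_width": opening from 0.0 (shut) to 1.0 (fully open).
Only numpy, scipy, OpenCV 4.12 (cv2) and the standard library are available. Lean on these libraries where they do the work, as an engineer would, in place of code of your own. Each camera call takes 0.05 s, during which the arm holds its last target. There are 200 camera calls.

TASK

Take the stylus from its stand and run its tip slowly (about 3 cm a second) along the dark groove in front of the specimen chamber's cover, from the end on the index arm's side to the other end, then put the stylus back fully down in its stand. Then lift the sprung cover by its bar handle until the cover is in line with the index arm at its side, and finish while still holding it there. Leave the index arm and everything else on the desk as they are.

Things in the scene. Friction and masses are not known exactly. Their poses are not given: they have to be found in the camera images.
- chamber: white box fixed to the desk, 200 (its x) by 220 (its y) by 75 mm high, place and yaw vary. Origin: centre of its underside; -x side (front) faces the robot, z up. Its grey cover lies on top, hinged along the far (+x) side, top face 83 mm above the desk when shut. On the +y side (robot's left) stand a thin quadrant and the index arm, at chamber y = 114 to 130 mm, up to 0.22 m above the desk.
- seam_start (a point): floor of the dark groove along the cover's front edge, on its centre line, 8 mm short of its +y end (the index arm's side); axes as the chamber's. The groove is 12 mm wide (chamber x), 136 mm long (chamber y); its floor is 67 mm above the desk, 8 mm below the 16 mm wide front ledge and 16 mm below the cover's top. The stylus starts here.
- seam_end (a point): point on the floor of the groove, on its centre line, 8 mm short of its -y end, 120 mm from seam_start (along the chamber's -y); axes as the chamber's
- cover (a joint): angle of the cover, rad: 0 closed, grows as its front rises, to 1.2 at the stop. A spring and its weight pull it shut: at the handle this takes about 5 N when just open and 8 to 9 N at 0.7 rad. It shuts when let go.
- cover_hinge (a point): middle of the cover's hinge axis, 79 mm above the desk, at the chamber's x = +90 mm; the axis runs along the chamber's y. The cover is a plate 162 by 210 by 8 mm whose mid-plane passes through this axis. Its axes turn with the cover (parallel to the chamber's when shut).
- handle (a point): round steel bar of 12 mm diameter along the cover's y, on two 10 mm posts 90 mm apart, fixed on the cover. Origin: middle of the bar, 145 mm in front of the hinge axis (cover's -x), 42 mm above the cover's mid-plane (38 mm above its top face); 121 mm above the desk when shut. Axes turn with the cover. The bar may turn between the fingers as the cover rises.
- index (a joint): angle of the index arm, rad, on the same scale as the cover: 0 level; preset differently each time between 0.4 and 0.75; stiff, not to be moved. The cover is in line when its angle equals this.
- index_tip (a point): free end of the index arm, a dark bar 165 mm long, 8 mm high, that turns about the same hinge axis just beside the cover's +y edge; point at chamber y = 116.5 mm, on its centre line, 165 mm from the hinge axis. Its x axis lies along the arm towards the hinge.
- stylus: stylus upright in its stand: steel shaft 7 mm in diameter tapering to a 4 mm tip over the last 12 mm, black round flange (32 mm diameter) from 65 to 70 mm above the tip, round aluminium grip of 16 mm diameter from 70 to 132 mm above the tip. 50 g. Origin: the tip; z up along the stylus. In the stand its tip is 7 mm above the desk, the flange resting on the stand's top.
- stand: dark steel block 52 by 52 by 72 mm high on a 70 mm square foot, fixed to the desk, with an upright 14 mm round hole, 68 mm deep, in its middle. Origin: centre of its underside. Place and yaw vary.
- stand_hole (a point): centre of the mouth of the stand's hole, 72 mm above the desk
- jar: bystander: amber glass jar with black cap, 48 mm diameter, 65 mm high; origin at the centre of its underside
- dish: bystander: closed clear dish, 90 mm diameter, 16 mm high; origin at the centre of its underside
- lens_cap: bystander: black disc, 42 mm diameter, 13 mm high; origin at the centre of its underside
- phone: bystander: black phone lying flat, 72 by 150 by 8 mm; origin at the centre of its underside
- forceps: bystander: steel forceps lying flat, 120 mm long, 4 mm high; origin near the middle of its underside
- bottle: bystander: white bottle, 64 mm diameter, 150 mm high; origin at the centre of its underside
- carton: bystander: cardboard box 110 by 80 by 50 mm; origin at the centre of its underside
There are look-alikes about, which are no part of the job. Several things have the shape of the stylus; the one meant has the colours described above. Leave any turquoise look-alike of the stand alone.

How it is judged:
By the outcome, as a careful person would: the job done as asked, in the order asked, and still so for the second after the job is handed in, while the arm keeps its last pose, push and grip.
It also fails if it takes over 64 s, if anything falls off the work surface, if the arm or the gripper's body presses on something with over 40 N, if the wrist force passes 120 N, or if a joint passes its speed limit or range.

## Working session

There is one attempt and no reset: what is moved stays moved. The work goes in short steps, Python scripts to look and compute and a shell command to move; the robot and the scene stay as the last step left them, time stands still between calls to the robot, and variables do not carry over. Pictures are saved under pics/ and viewed, about 8 in all and at most 12, crops included, and the job is handed in when it is done.

```bash
ls; mkdir -p pics; cat > h.py <<'E'
from bench import *
import numpy as np, cv2
from scipy.spatial.transform import Rotation as R
def ray(im,u,v):
    d=np.array([(u-im["cx"])/im["fx"],(v-im["cy"])/im["fy"],1.]); 
    return np.array(im["position"]),np.array(im["rotation"])@(d/np.linalg.norm(d))
def onz(im,u,v,z):
    p,d=ray(im,u,v); return p+d*(z-p[2])/d[2]
def proj(im,P):
    c=np.array(im["rotation"]).T@(np.array(P)-np.array(im["position"]))
    return im["fx"]*c[0]/c[2]+im["cx"], im["fy"]*c[1]/c[2]+im["cy"]
def tri(rays):
    A=np.zeros((3,3));b=np.zeros(3)
    for p,d in rays:
        M=np.eye(3)-np.outer(d,d);A+=M;b+=M@p
    X=np.linalg.solve(A,b); return X,[np.linalg.norm((np.eye(3)-np.outer(d,d))@(X-p)) for p,d in rays]
def wray(im,st,u,v):
    T=np.array(im["tool_from_camera"]);x=(u-im["cx"])/im["fx"];y=(v-im["cy"])/im["fy"];r=np.hypot(x,y)
    d=np.array([np.sin(r)*x/max(r,1e-9),np.sin(r)*y/max(r,1e-9),np.cos(r)])
    Rt=R.from_rotvec(st["tool_rot"]).as_matrix()
    return np.array(st["position"])+Rt@T[:3,3],Rt@T[:3,:3]@d
def save(n,im): cv2.imwrite("pics/"+n,cv2.cvtColor(im,cv2.COLOR_RGB2BGR))
E
python3 - <<'E'
from h import *
import pickle
D={}
s=get_state();print(s)
for n in("scene","side","wrist"):
    im=get_image(n);D[n]=im;print({k:v for k,v in im.items() if k!="image"});save(n+"0.png",im["image"])
D["st"]=s;pickle.dump(D,open("d0.pkl","wb"))
E
```

```text
pics
{'time': 0.0, 'joint_positions': array([ 1.15409711,  0.32184628, -0.0700963 ,  1.4516784 ,  0.02260161,
        1.37079596, -0.05689716]), 'qd': array([ 2.20218477e-03, -3.72524945e-04, -1.38993156e-05,  1.47486389e-03,
        1.76750408e-04,  1.17388097e-03,  2.22933738e-03]), 'joint_torque': array([-8.53882921e-04, -4.91287744e+01, -4.04283777e-01, -3.12528419e+01,
       -6.40770094e-02,  4.37431899e-02,  1.55858829e-04]), 'position': array([ 0.27116605, -0.59012317,  0.22144478]), 'tool_rot': array([-3.06714900e+00, -6.71145502e-01,  7.97978943e-04]), 'ft_force': array([ 0.4086934 , -0.16591959, -0.04077367]), 'torque': array([0.048024  , 0.00974549, 0.00410504]), 'grip_width': 0.998713362316531}
{'fx': 419.80130152382145, 'fy': 419.80130152382145, 'cx': 326.87313732436394, 'cy': 200.04348799422496, 'position': array([ 1.19674748, -0.54799604,  0.80881318]), 'rotation': array([-2.10087044, -1.06650853,  0.46720927])}
{'fx': 376.3030543625575, 'fy': 376.3030543625575, 'cx': 317.35604197913545, 'cy': 198.54891540618019, 'position': array([0.30508955, 0.3554611 , 0.71940127]), 'rotation': array([-0.70022086,  2.67686792, -1.03075945])}
{'fx': 309.70691628693146, 'fy': 309.70691628693146, 'cx': 321.83014776767277, 'cy': 197.74434505891134, 'tool_from_camera': array([[-1.61085432e-03, -9.66452560e-01, -2.56840135e-01,
         7.00436591e-02],
       [ 9.99998614e-01, -1.44901393e-03, -8.19376896e-04,
        -3.27621729e-04],
       [ 4.19723967e-04, -2.56841099e-01,  9.66453555e-01,
        -1.62405739e-01],
       [ 0.00000000e+00,  0.00000000e+00,  0.00000000e+00,
         1.00000000e+00]])}
```

View pics/scene0.png

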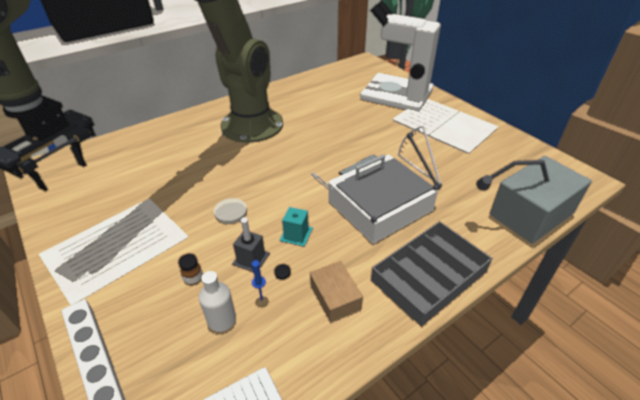

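View pics/side0.png

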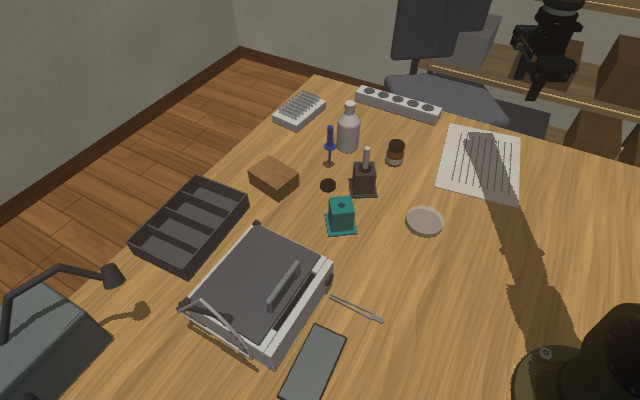

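Both views show the aluminium-grip stylus in the dark stand: scene (246,228) on (249,250), side (366,157) on (363,180). Look-alikes are the blue stylus on a small base (scene (258,275), side (330,140)) and the turquoise stand (scene (296,226), side (341,215)). The chamber is at scene (383,195), side (258,290). I'll check the choice in a close crop.

```bash
sed -i 's/np.array(im\["rotation"\])/R.from_rotvec(im["rotation"]).as_matrix()/g' h.py
python3 - <<'E'
from h import *
import pickle
D=pickle.load(open("d0.pkl","rb"))
def crop(im,x,y,w,h,k): return cv2.resize(im[y:y+h,x:x+w],(w*k,h*k),interpolation=cv2.INTER_CUBIC)
a=crop(D["scene"]["image"],225,200,80,75,5);b=crop(D["side"]["image"],315,135,80,75,5)
save("c1.png",np.hstack([a,b]))
a=crop(D["side"]["image"],170,215,180,150,4)
save("c2.png",a)
a=crop(D["scene"]["image"],310,120,140,125,5)
save("c3.png",a)
sc,sd=D["scene"],D["side"]
print("grip", tri([ray(sc,246,228),ray(sd,366,157)]))
for n,c in(("scene",(249,236)),("side",(364,168))): print(n,onz(D[n],*c,.072))
E
```

```text
grip (array([ 0.54475266, -0.29931254,  0.10959403]), [np.float64(0.0011552918362939385), np.float64(0.0011552918362939012)])
scene [ 0.53866199 -0.29215897  0.072     ]
side [ 0.54607906 -0.30080453  0.072     ]
```

View pics/c1.png

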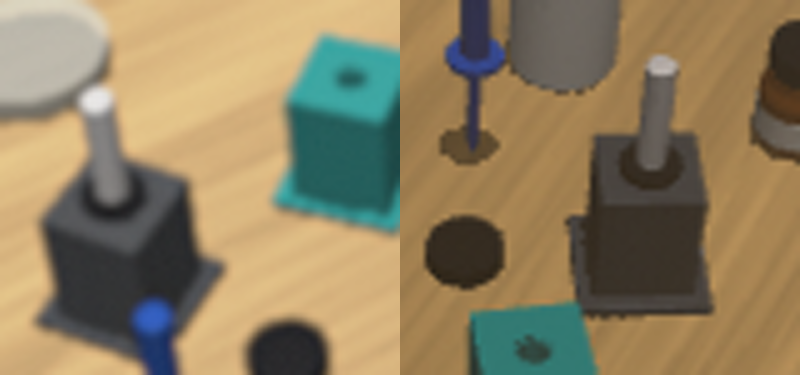

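View pics/c2.png

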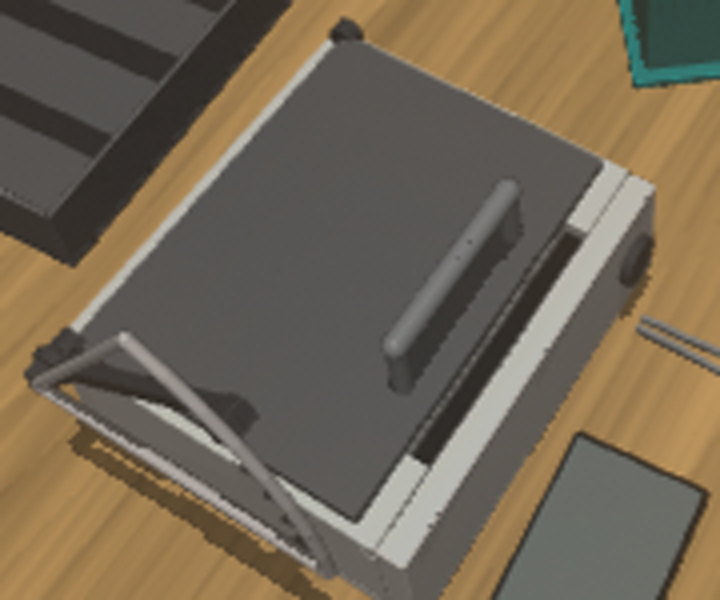

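View pics/c3.png

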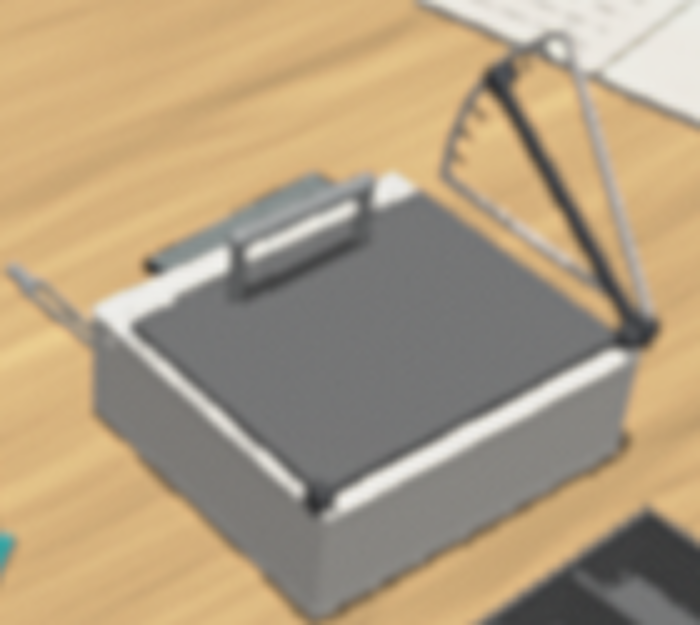

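c1 confirms the choice: silver grip (top at scene ≈(244.4,220), side ≈(367,148)) and black flange in the dark stand. Blue stylus and turquoise stand are distinct. c2/c3 show the chamber with its bar handle, the groove in front (c2 (575,235)→(425,462)), and the raised index arm (c3 (640,330)→(500,80)).

```bash
python3 - <<'E'
from h import *
import pickle
from scipy.optimize import least_squares
D=pickle.load(open("d0.pkl","rb"));sc,sd=D["scene"],D["side"]
def c(x,y,k,x0,y0): return (x+.5)/k-.5+x0,(y+.5)/k-.5+y0
gs=c(97,100,5,225,200);gd=c(261,66,5,315,135);fs=c(111,190,5,225,200);fd=c(251,163,5,315,135)
for z,a,b in((.139,gs,gd),(.077,fs,fd)): print(z,tri([ray(sc,*a),ray(sd,*b)]),onz(sc,*a,z),onz(sd,*b,z))
# stand top corners
for p in((592,136),(697,136),(708,203),(598,210)): print("stand",onz(sd,*c(p[0]-400,p[1],5,315,135),.072))
S=lambda x,y:("side",c(x,y,4,170,215));C=lambda x,y:("scene",c(x,y,5,310,120))
obs=[(S(605,163),(-72,-105,83)),(S(357,520),(-72,105,83)),(S(655,185),(-100,-110,75)),(S(405,565),(-100,110,75)),
(C(135,325),(-72,-105,83)),(C(415,195),(-72,105,83)),(C(97,315),(-100,-110,75)),(C(393,175),(-100,110,75)),
(S(510,186),(-55,-50,121)),(S(392,345),(-55,50,121)),(C(237,240),(-55,-50,121)),(C(370,183),(-55,50,121))]
Q=[(onz(D[n],*uv,l[2]/1e3)[:2],np.array(l[:2])/1e3,n) for (n,uv),l in obs]
rot=lambda a:np.array([[np.cos(a),-np.sin(a)],[np.sin(a),np.cos(a)]])
f=lambda p:np.concatenate([(p[:2]+rot(p[2])@l-q) for q,l,n in Q])
r=least_squares(f,[.7,-.05,0],loss="soft_l1",f_scale=.004);print(r.x,np.degrees(r.x[2]));print((r.fun.reshape(-1,2)@rot(r.x[2])*1e3).round(1))
p=r.x
W=lambda l:np.append(p[:2]+rot(p[2])@(np.array(l[:2])/1e3),l[2]/1e3)
for l in((-82,60,67),(-82,-60,67),(-55,0,121)):print(l,W(l))
# index arm angle: intersect rays with plane chamber y=116.5 
for n,(u,v) in((C(500,75)),(C(632,330)),(S(240,405)),(S(55,355))):
    o,d=ray(D[n],u,v);ny=np.append(rot(p[2])@[0,1],0);t=(ny@(W((0,116.5,0))-o))/(ny@d);X=o+t*d
    lx=np.append(rot(p[2]),[[0,0]],0).T@(X-W((0,0,0)))
    print(n,lx*1e3,X[2]*1e3,"ang",np.arctan2(X[2]-.079,.09-lx[0]),"len",np.hypot(X[2]-.079,.09-lx[0]))
E
```

```text
0.139 (array([ 0.54542582, -0.30027645,  0.13779388]), [np.float64(0.0007034557313810548), np.float64(0.0007034557313812022)]) [ 0.54735062 -0.30039839  0.139     ] [ 0.54458048 -0.29968102  0.139     ]
0.077 (array([ 0.54396276, -0.30023819,  0.07619067]), [np.float64(6.237945289363975e-05), np.float64(6.237945289366748e-05)]) [ 0.54462026 -0.30054279  0.077     ] [ 0.54369522 -0.29934936  0.077     ]
stand [ 0.58017493 -0.30817225  0.072     ]
stand [ 0.53349628 -0.33411723  0.072     ]
stand [ 0.50909088 -0.29186034  0.072     ]
stand [ 0.55417444 -0.26115781  0.072     ]
[ 0.58872968  0.08598904 -0.01725653] -0.9887261614317361
[[ 4.5 -3.1]
 [ 3.8 -0.8]
 [ 2.2 -2.2]
 [ 1.8  1.1]
 [-5.7 -1.2]
 [-4.8  7.9]
 [-7.5  0.1]
 [-3.   2.3]
 [ 2.3 -3.3]
 [ 1.6  3.3]
 [ 0.8 -4.9]
 [-1.2  3.5]]
(-82, 60, 67) [0.50777723 0.14739507 0.067     ]
(-82, -60, 67) [0.50570655 0.02741293 0.067     ]
(-55, 0, 121) [0.53373787 0.0869381  0.121     ]
scene [-35.1112899 116.5      ] 175.01990981370875 ang 0.6545922397062146 len 0.157710677951784
scene [ 85.9743987 116.5      ] 77.94002119001853 ang -0.25746543683201856 len 0.004162814056912975
side [-42.8654829 116.5      ] 177.31471596060246 ang 0.6370424067586851 len 0.16528466329223265
side [ 83.56434663 116.5       ] 91.08532675576164 ang 1.0814740332441108 len 0.013692069131394402
```

```bash
python3 -m jog '[[30,30,0,0.14],[70,75,0,0.3],[115,120,0,0.46],[160,165,0,0.62],[205,210,0,0.78],[245,255,0,0.94],[273,290,0,1.1],[273,290,0,1.12]]' 1 20
python3 - <<'E'
from h import *
import pickle
s=get_state();im=get_image("wrist");pickle.dump((s,im),open("w1.pkl","wb"));save("w1.png",im["image"])
print(s["joint_positions"],s["position"],s["tool_rot"],s["time"])
E
```

```text
time: 1.15
position: [0.5474, -0.2949, 0.2224]
tool_rot: [-2.231, -2.21, -0.004]
ft_force: [0.4, -0.7, -0.5]
grip_width: 0.999
[ 0.79814993  0.28964128 -0.42378984  1.5141541   0.11711767  1.36361431
  0.35602179] [ 0.54738685 -0.29488684  0.22235206] [-2.23147038 -2.20957899 -0.00448062] 1.15
```

View pics/w1.png

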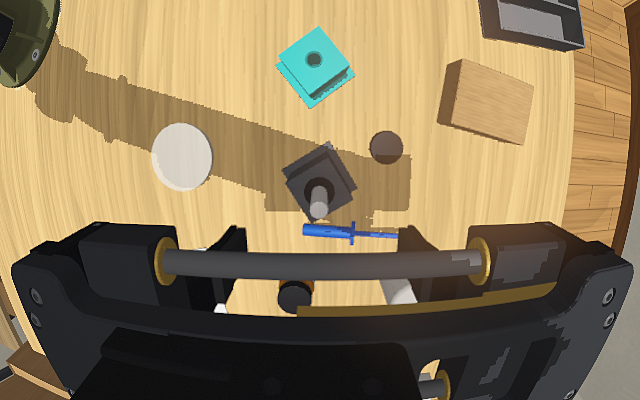

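Wrist view: silver grip top at (319,211) over black flange (319,190) in the dark stand between the fingers; the blue look-alike is just below at (303–400,232). I'll check whether the open fingers clear it.

```bash
python3 - <<'E'
from h import *
import pickle
D=pickle.load(open("d0.pkl","rb"));sc,sd=D["scene"],D["side"]
s,w=pickle.load(open("w1.pkl","rb"))
def blue(im):
    h=cv2.cvtColor(im,cv2.COLOR_RGB2HSV);m=cv2.inRange(h,(105,120,40),(130,255,255))
    n,l,st,c=cv2.connectedComponentsWithStats(m);i=1+np.argmax(st[1:,4]);ys,xs=np.where(l==i)
    return [(xs[j],ys[j]) for j in(xs.argmin(),xs.argmax(),ys.argmin(),ys.argmax())],st[i],c[i]
for n,im in(("sc",sc),("sd",sd),("w",w)):print(n,blue(im["image"]))
for a,b,c in(((258,262),(330,127),(304,229)),((262,300),(330,164),(398,236)),((257.5,283),(329.5,146),(352,233))):
    print(tri([ray(sc,*a),ray(sd,*b)]),tri([ray(sc,*a),ray(sd,*b),wray(w,s,*c)]))
for z,uv in((.139,(319,211)),(.077,(319,189))):
    p,d=wray(w,s,*uv);print("grip",z,p+d*(z-p[2])/d[2])
E
```

```text
sc ([(np.int64(432), np.int64(78)), (np.int64(639), np.int64(0)), (np.int64(442), np.int64(0)), (np.int64(554), np.int64(145))], array([  432,     0,   208,   146, 20310], dtype=int32), array([528.90649926,  55.57922206]))
sd ([(np.int64(325), np.int64(144)), (np.int64(335), np.int64(145)), (np.int64(326), np.int64(143)), (np.int64(329), np.int64(149))], array([325, 143,  11,   7,  39], dtype=int32), array([329.82051282, 146.41025641]))
w ([(np.int64(303), np.int64(225)), (np.int64(397), np.int64(235)), (np.int64(352), np.int64(222)), (np.int64(351), np.int64(244))], array([303, 222,  95,  23, 754], dtype=int32), array([339.10477454, 231.67771883]))
(array([ 0.66469263, -0.33429942,  0.13152019]), [np.float64(0.0027488500662083003), np.float64(0.0027488500662081732)]) (array([ 0.60871733, -0.31926473,  0.1271749 ]), [np.float64(0.04363201866174551), np.float64(0.0491679402885402), np.float64(0.07748121431351529)])
(array([ 6.64543076e-01, -3.39629073e-01,  3.16601484e-04]), [np.float64(0.002507620481886188), np.float64(0.002507620481886247)]) (array([ 0.66017743, -0.35393266,  0.00218038]), [np.float64(0.017131293797725333), np.float64(0.011145705315782488), np.float64(0.02746397976264959)])
(array([ 0.66569133, -0.34125543,  0.06512335]), [np.float64(2.1954810300012208e-05), np.float64(2.195481029992663e-05)]) (array([ 0.63192201, -0.34214158,  0.05624914]), [np.float64(0.0233544549721432), np.float64(0.03445659573529101), np.float64(0.052077400545112756)])
grip 0.139 [ 0.54477536 -0.30089012  0.139     ]
grip 0.077 [ 0.54436513 -0.29654106  0.077     ]
```

The blue stylus was upright at (0.665,-0.338) at t=0, but in the wrist view it points along -x, as if it has toppled. Looking again before descending.

```bash
python3 - <<'E'
from h import *
import pickle
im=get_image("scene");sd=get_image("side");pickle.dump((im,sd),open("d1.pkl","wb"))
f=lambda a,x,y:cv2.resize(a[y:y+100,x:x+80],(400,500),interpolation=cv2.INTER_CUBIC)
save("c4.png",np.hstack([f(im["image"],215,215),f(sd["image"],305,105)]))
E
```

```text
(no output)
```

View pics/c4.png

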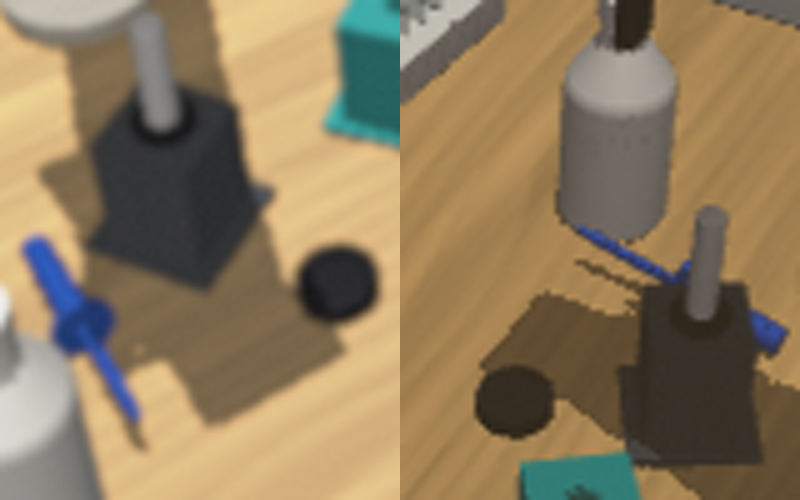

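c4: the blue look-alike has toppled by itself and lies flat on the desk at scene ≈(223,265)–(242,297), beside the stand. My arm was never near it, and at z ≥ 0.09 the fingers clear it. Continuing.

```bash
python3 -m jog '[[0,0,-15,0],[0,0,-35,0],[0,0,-55,0],[0,0,-75,0],[0,0,-95,0],[0,0,-115,0],[0,0,-128,0],[0,0,-128,0]]' 1 20
python3 - <<'E'
from h import *
s=get_state();print(s["position"],s["tool_rot"],s["time"])
im=get_image("wrist");save("w2.png",im["image"])
h=cv2.cvtColor(im["image"],cv2.COLOR_RGB2GRAY)
for z,uv in((.139,(0,0)),):pass
import pickle;pickle.dump((s,im),open("w2.pkl","wb"))
E
```

```text
time: 2.3
position: [0.5438, -0.3002, 0.0933]
tool_rot: [-2.242, -2.198, 0.001]
ft_force: [0.1, -0.7, -0.4]
grip_width: 1.0
[ 0.54375426 -0.30024965  0.09325676] [-2.24193138e+00 -2.19784226e+00  7.04711813e-04] 2.3
```

View pics/w2.png

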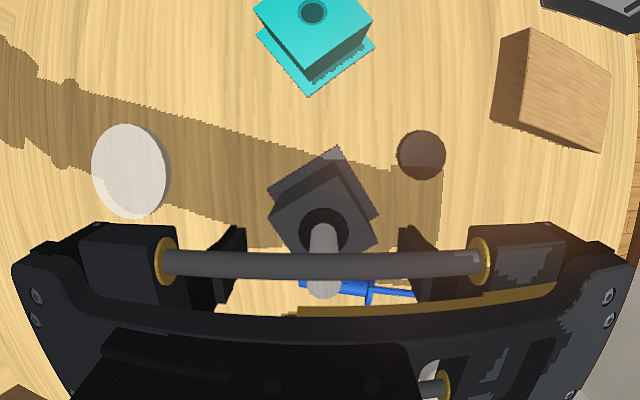

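w2: silver grip at (323,260) sits centred between the fingers, flange below. Grip and lift.

```bash
python3 -m jog '[[0,0,0,0],[0,0,0,0],[0,0,0,0],[0,0,0,0],[0,0,0,0],[0,0,5,0],[0,0,10,0],[0,0,15,0]]' -1 30
python3 -m jog '[[0,0,15,0],[0,0,35,0],[0,0,55,0],[0,0,75,0],[0,0,95,0],[0,0,115,0],[0,0,130,0],[0,0,130,0]]'
```

```text
time: 3.35
position: [0.5446, -0.3007, 0.1102]
tool_rot: [2.243, 2.199, 0.0]
ft_force: [-0.6, 0.4, -1.0]
grip_width: 0.176
time: 4.35
position: [0.5451, -0.3009, 0.2411]
tool_rot: [2.242, 2.198, 0.001]
ft_force: [-0.1, 0.9, -0.8]
grip_width: 0.172
```

```bash
python3 -m jog '[[-4,20,0,0],[-10,70,0,0],[-16,125,0,0],[-22,180,0,0],[-28,235,0,0],[-34,285,0,0],[-38,320,0,0],[-38,328,0,0]]'
python3 -m jog '[[0,0,0,0],[0,0,0,0],[0,0,0,0],[0,0,0,0],[0,0,0,0],[0,0,0,0],[0,0,0,0],[0,0,0,0]]'
python3 - <<'E'
from h import *
import pickle
s=get_state();im=get_image("wrist");sc=get_image("scene");sd=get_image("side")
print(s["joint_positions"],s["position"],s["tool_rot"])
save("w3.png",im["image"]);pickle.dump((s,im,sc,sd),open("w3.pkl","wb"))
E
```

```text
time: 5.35
position: [0.5047, 0.0314, 0.2389]
tool_rot: [-2.236, -2.205, 0.002]
ft_force: [-0.1, -0.7, 0.2]
grip_width: 0.17
time: 6.35
position: [0.5064, 0.0274, 0.2396]
tool_rot: [2.243, 2.199, -0.0]
ft_force: [0.2, 0.0, -0.2]
grip_width: 0.172
[ 0.53593653  0.03799365 -0.65277509  1.75364109  0.02367402  1.35777257
 -0.14140078] [0.50641363 0.02739306 0.23957503] [ 2.24338237e+00  2.19916489e+00 -1.44378453e-06]
```

View pics/w3.png

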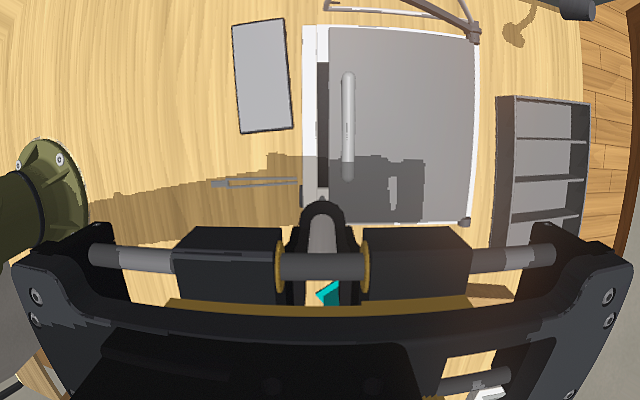

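w3: groove is the dark strip at cols ≈317–328, rows ≈62–187; bar handle at (348,72)–(348,178); stylus tip near (322,195). Measuring edges numerically.

```bash
python3 - <<'E'
from h import *
import pickle
s,im,sc,sd=pickle.load(open("w3.pkl","rb"))
g=cv2.cvtColor(im["image"],cv2.COLOR_RGB2GRAY).astype(int)
for r in (40,58,62,66,90,110,130,150,165,180,188): print(r,g[r,298:362].tolist()[::1])
print("col322",[(r,g[r,322]) for r in range(20,200,3)])
E
```

```text
40 [209, 206, 203, 163, 156, 230, 248, 244, 243, 243, 243, 243, 243, 243, 243, 243, 244, 240, 224, 218, 246, 244, 243, 243, 243, 243, 243, 243, 246, 248, 166, 149, 171, 173, 173, 173, 172, 172, 172, 172, 172, 172, 172, 172, 172, 172, 172, 171, 171, 171, 171, 171, 171, 171, 171, 170, 170, 170, 170, 170, 170, 169, 169, 169]
58 [208, 207, 199, 204, 236, 245, 244, 243, 243, 243, 243, 243, 243, 243, 243, 243, 244, 240, 226, 222, 246, 244, 243, 243, 243, 243, 243, 243, 245, 252, 181, 154, 167, 173, 172, 172, 172, 172, 171, 171, 171, 171, 171, 171, 171, 171, 170, 170, 170, 170, 170, 170, 170, 170, 169, 170, 169, 169, 169, 169, 169, 168, 169, 169]
62 [209, 206, 198, 208, 236, 246, 244, 244, 243, 243, 243, 243, 243, 243, 243, 243, 245, 244, 213, 106, 122, 123, 122, 122, 122, 123, 123, 124, 127, 131, 99, 152, 170, 173, 171, 171, 171, 171, 171, 171, 172, 171, 171, 171, 170, 170, 170, 170, 170, 170, 170, 170, 170, 169, 169, 169, 170, 169, 169, 169, 169, 168, 169, 169]
66 [209, 206, 199, 207, 230, 247, 244, 244, 243, 244, 243, 243, 243, 243, 243, 244, 246, 245, 215, 81, 82, 87, 88, 90, 88, 88, 88
[... 2887 characters left out ...]
4)), (101, np.int64(83)), (104, np.int64(83)), (107, np.int64(82)), (110, np.int64(82)), (113, np.int64(81)), (116, np.int64(83)), (119, np.int64(79)), (122, np.int64(80)), (125, np.int64(79)), (128, np.int64(79)), (131, np.int64(77)), (134, np.int64(77)), (137, np.int64(76)), (140, np.int64(76)), (143, np.int64(75)), (146, np.int64(73)), (149, np.int64(75)), (152, np.int64(72)), (155, np.int64(73)), (158, np.int64(56)), (161, np.int64(55)), (164, np.int64(53)), (167, np.int64(53)), (170, np.int64(53)), (173, np.int64(51)), (176, np.int64(49)), (179, np.int64(49)), (182, np.int64(46)), (185, np.int64(44)), (188, np.int64(144)), (191, np.int64(178)), (194, np.int64(171)), (197, np.int64(90))]
```

```bash
python3 - <<'E'
from h import *
import pickle
s,im,sc,sd=pickle.load(open("w3.pkl","rb"))
g=cv2.cvtColor(im["image"],cv2.COLOR_RGB2GRAY).astype(int)
print(g[58:67,322],g[183:195,322])
s=dict(s)
def on(u,v,z): p,d=wray(im,s,u,v);return p+d*(z-p[2])/d[2]
print("cam",wray(im,s,322,198))
for r,l in((66,316.4),(90,316.4),(110,316.5),(150,316.6),(180,316.8)):
    print(r,on(l,r,.075)[:2],on(328.5,r,.083)[:2],on(302,r,.075)[:2])
print("ends",on(322.5,60.7,.075),on(323,188.8,.075),on(322.5,63,.067),on(323,187,.067))
print("bar ends", on(348,71,.127),on(348,180,.127),"bar mid",on(348.3,125,.127))
E
```

```text
[243 243 247 255 122  90  87  89  88] [ 47  48  44  35 102 144 168 181 178 176 178 171]
cam (array([0.50759954, 0.09776953, 0.4019773 ]), array([-0.00481721, -0.2574741 , -0.96627319]))
66 [0.5031979 0.1525914] [0.51556223 0.15099372] [0.48822485 0.15308783]
90 [0.50264243 0.12682977] [0.51502262 0.12586083] [0.48766607 0.12729355]
110 [0.5022725  0.10564142] [0.5145996  0.10519137] [0.48714314 0.10608282]
150 [0.50138428 0.06328624] [0.51381103 0.06386848] [0.48592317 0.0636839 ]
180 [0.50079819 0.030826  ] [0.51325774 0.03220014] [0.48483234 0.03119519]
ends [0.50965567 0.15820927 0.075     ] [0.50727429 0.02094136 0.075     ] [0.50965052 0.15711935 0.067     ] [0.50730864 0.02111276 0.067     ]
bar ends [0.53144231 0.13898203 0.127     ] [0.53019336 0.04089954 0.127     ] bar mid [0.53084939 0.09061759 0.127     ]
```

```bash
python3 -m jog '[[1,20,0,0],[1,50,0,0],[2,85,0,0],[3,115,0,0],[3.5,121.5,0,0],[3.5,121.5,-25,0],[3.5,121.5,-50,0],[3.5,121.5,-60,0]]'
python3 -m jog '[[0,0,0,0],[0,0,0,0],[0,0,0,0],[0,0,0,0],[0,0,0,0],[0,0,0,0],[0,0,0,0],[0,0,0,0]]'
python3 - <<'E'
from h import *
import pickle
s=get_state();im=get_image("wrist");sc=get_image("scene");sd=get_image("side")
pickle.dump((s,im,sc,sd),open("w4.pkl","wb"))
P=np.array(s["position"]);tip=P+R.from_rotvec(s["tool_rot"]).as_matrix()@[0,0,.0863]
print(P,tip,s["ft_force"],"proj",proj(sc,tip),proj(sd,tip))
f=lambda a,x,y,w,h,k:cv2.resize(a[y:y+h,x:x+w],(w*k,h*k),interpolation=cv2.INTER_CUBIC)
save("c5.png",np.hstack([f(sc["image"],330,120,80,90,5),f(sd["image"],230,265,80,90,5)]))
E
```

```text
time: 7.5
position: [0.5094, 0.147, 0.1781]
tool_rot: [-2.245, -2.197, 0.004]
ft_force: [-0.9, -0.4, -0.6]
grip_width: 0.174
time: 8.5
position: [0.5099, 0.1489, 0.1796]
tool_rot: [2.243, 2.199, 0.0]
ft_force: [-0.1, 0.8, -0.3]
grip_width: 0.172
[0.50991015 0.14887325 0.17956924] [0.50991491 0.14886928 0.09326924] [-0.1414781   0.7832167  -0.34815065] proj (np.float64(380.63711112978234), np.float64(157.8144712470517)) (np.float64(275.30985067602666), np.float64(321.4540185400365))
```

View pics/c5.png

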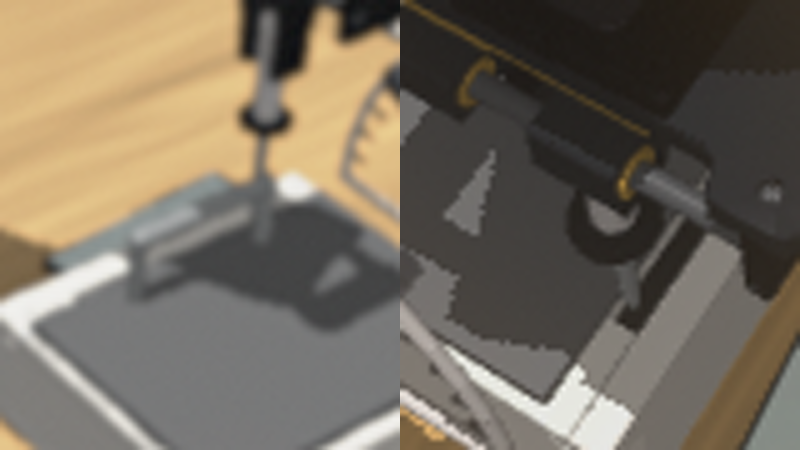

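```bash
python3 - <<'E'
from h import *
import pickle
s,im,sc,sd=pickle.load(open("w4.pkl","rb"))
tip=np.array([.5099,.149,.0933])
f=lambda p:((np.array(p)-[230,265])*5+2).round(0)
g=lambda p:((np.array(p)-[330,120])*5+2).round(0)
for n,z in(("tip",0),("flange",.0675),("flangebottom",.065),("taper",.012)): print(n,"side",f(proj(sd,tip+[0,0,z])),"scene",g(proj(sc,tip+[0,0,z])))
for n,P in(("gr front +y",(.5033,.1582,.075)),("gr rear +y",(.5156,.1580,.075)),("floorc",(.5097,.1496,.067)),("cover front+y",(.5160,.1946,.083)),("box front+y",(.488,.200,.075))):
  print(n,"side",f(proj(sd,P)),"scene",g(proj(sc,P)))
E
```

```text
tip side [228. 285.] scene [255. 191.]
flange side [210. 194.] scene [266.  92.]
flangebottom side [210. 198.] scene [266.  95.]
taper side [225. 269.] scene [257. 174.]
gr front +y side [234. 338.] scene [257. 205.]
gr rear +y side [205. 321.] scene [271. 216.]
floorc side [234. 318.] scene [252. 227.]
cover front+y side [141. 402.] scene [320. 183.]
box front+y side [203. 467.] scene [292. 168.]
```

c5: the tip is over the groove's +y end (side crop (632,305)), and laterally it agrees with my measurement. The flange sits about 17 mm lower than predicted, because the fingers weren't fully shut when the lift began. So the tip is about 103 mm below the TCP, still held on the upper part of the grip. Firming the grip and lowering until contact.

```bash
python3 -m jog '[[0,0,0,0],[0,0,-1,0],[0,0,-2,0],[0,0,-3,0],[0,0,-4,0],[0,0,-5,0],[0,0,-6,0],[0,0,-6,0]]' -1 45
python3 -m jog '[[0,0,0,0],[0,0,-1,0],[0,0,-1,0],[0,0,-2,0],[0,0,-2,0],[0,0,-2,0],[0,0,-2,0],[0,0,-2,0]]'
```

```text
time: 9.65
position: [0.5099, 0.1488, 0.1735]
tool_rot: [2.244, 2.199, -0.0]
ft_force: [-0.2, -0.5, 0.1]
grip_width: 0.169
time: 10.65
position: [0.5099, 0.1489, 0.1716]
tool_rot: [2.243, 2.199, 0.0]
ft_force: [-0.2, -0.1, 0.1]
grip_width: 0.172
```

```bash
python3 -m jog '[[0,0,0,0],[0,0,-0.5,0],[0,0,-0.5,0],[0,0,-1,0],[0,0,-1,0],[0,0,-1,0],[0,0,-1,0],[0,0,-1,0]]'; python3 - <<'E'
from h import *
s=get_state();print(s["position"],s["ft_force"],s["torque"])
E
```

```text
time: 11.65
position: [0.5099, 0.1489, 0.1706]
tool_rot: [2.243, 2.199, 0.0]
ft_force: [-0.1, 0.3, 0.1]
grip_width: 0.171
[0.50992605 0.14887923 0.17061103] [-0.1261702   0.25964581  0.10504779] [ 0.00849454 -0.08676441  0.01090593]
```

```bash
python3 -m jog '[[0,0,-0.5,0],[0,0,-0.5,0],[0,0,-1,0],[0,0,-1,0],[0,0,-1.5,0],[0,0,-1.5,0],[0,0,-1.5,0],[0,0,-1.5,0]]'
```

```text
time: 12.65
position: [0.5101, 0.149, 0.1694]
tool_rot: [2.243, 2.199, 0.001]
ft_force: [-0.3, 0.1, 4.7]
grip_width: 0.171
```

```bash
python3 -m jog '[[0,0,-0.5,0],[0,0,-0.5,0],[0,0,-1,0],[0,0,-1,0],[0,0,-1,0],[0,0,-1,0],[0,0,-1,0],[0,0,-1,0]]'
```

```text
time: 13.65
position: [0.5105, 0.1492, 0.1692]
tool_rot: [2.243, 2.199, 0.002]
ft_force: [-1.8, 0.8, 7.6]
grip_width: 0.17
```

Contact with the floor at TCP z 0.1695 (tip 102.5 mm below TCP, as expected). Easing to a light push and tracing at 3.75 mm per row.

```bash
python3 -m jog '[[0,1,1.3,0],[0,1,1.3,0],[0,-1,1.3,0],[-0.1,-4.7,1.3,0],[-0.2,-8.5,1.3,0],[-0.2,-12.2,1.3,0],[-0.3,-16,1.3,0],[-0.4,-19.7,1.3,0]]'
```

```text
time: 14.65
position: [0.5095, 0.129, 0.1694]
tool_rot: [2.244, 2.199, 0.0]
ft_force: [-0.0, 2.5, 3.5]
grip_width: 0.167
```

```bash
python3 -m jog '[[0,-3.7,0,0],[-0.1,-7.5,0,0],[-0.2,-11.2,0,0],[-0.3,-15,0,0],[-0.4,-18.7,0,0],[-0.4,-22.5,0,0],[-0.5,-26.2,0,0],[-0.6,-30,0,0]]'; python3 - <<'E'
from h import *
s=get_state();print(s["position"],s["ft_force"])
E
```

```text
time: 15.65
position: [0.5089, 0.0989, 0.1694]
tool_rot: [2.243, 2.199, 0.0]
ft_force: [0.7, 2.1, 4.1]
grip_width: 0.169
[0.50891636 0.09891743 0.16939239] [0.69226765 2.10472998 4.07459881]
```

```bash
python3 -m jog '[[0,-3.7,0,0],[-0.1,-7.5,0,0],[-0.2,-11.2,0,0],[-0.3,-15,0,0],[-0.4,-18.7,0,0],[-0.4,-22.5,0,0],[-0.5,-26.2,0,0],[-0.6,-30,0,0]]'; python3 -m jog '[[0,-3.7,0,0],[-0.1,-7.5,0,0],[-0.2,-11.2,0,0],[-0.3,-15,0,0],[-0.4,-18.7,0,0],[-0.4,-22.5,0,0],[-0.5,-26.2,0,0],[-0.6,-30,0,0]]'
```

```text
time: 16.65
position: [0.5083, 0.0689, 0.1694]
tool_rot: [2.243, 2.199, 0.0]
ft_force: [0.1, 2.3, 2.6]
grip_width: 0.175
time: 17.65
position: [0.5077, 0.0389, 0.1694]
tool_rot: [2.243, 2.199, -0.0]
ft_force: [0.6, 1.7, 3.9]
grip_width: 0.169
```

```bash
python3 -m jog '[[0,-3.7,0,0],[-0.1,-7.5,0,0],[-0.2,-10,0,0],[-0.2,-11,0,0],[-0.2,-11,0,0],[-0.2,-11,0,0],[-0.2,-11,10,0],[-0.2,-11,30,0]]'; python3 -m jog '[[0,0,30,0],[0,0,60,0],[0,0,70,0],[0,0,70,0],[0,0,70,0],[0,0,70,0],[0,0,70,0],[0,0,70,0]]'
python3 - <<'E'
from h import *
import pickle
s=get_state();im=get_image("wrist");sc=get_image("scene");sd=get_image("side")
print(s["position"],s["tool_rot"],s["ft_force"]);pickle.dump((s,im,sc,sd),open("w5.pkl","wb"))
for o in(.0863,.1025):
  tip=np.array(s["position"])-[0,0,o];print(o,proj(sc,tip),proj(sc,tip+[0,0,.07]),proj(sd,tip),proj(sd,tip+[0,0,.07]))
E
```

```text
time: 18.65
position: [0.5064, 0.0271, 0.1988]
tool_rot: [-2.243, -2.198, 0.005]
ft_force: [0.1, 0.3, 0.0]
grip_width: 0.171
time: 19.65
position: [0.5074, 0.0282, 0.2691]
tool_rot: [-2.243, -2.199, 0.0]
ft_force: [-0.2, -0.5, 0.1]
grip_width: 0.167
[0.50743151 0.02815316 0.26912621] [-2.24325235e+00 -2.19908325e+00  3.74510122e-04] [-0.19530573 -0.52483866  0.07416419]
0.0863 (np.float64(348.05580989088105), np.float64(145.79572775870642)) (np.float64(349.1158432060307), np.float64(122.38109659570543)) (np.float64(310.498849992739), np.float64(242.03224197299352)) (np.float64(309.6425268572753), np.float64(216.4628148926408))
0.1025 (np.float64(347.82347776887076), np.float64(150.92761452720868)) (np.float64(348.8620495683693), np.float64(127.98703777928071)) (np.float64(310.6780816807863), np.float64(247.38402027748992)) (np.float64(309.85352450245887), np.float64(222.76311051612223))
```

```bash
python3 -m jog '[[2,-20,0,0],[8,-70,0,0],[14,-125,0,0],[20,-180,0,0],[26,-235,0,0],[32,-285,0,0],[36,-320,0,0],[36.8,-328.4,0,0]]'
python3 -m jog '[[0,0,0,0],[0,0,-10,0],[0,0,-30,0],[0,0,-50,0],[0,0,-70,0],[0,0,-78,0],[0,0,-78,0],[0,0,-78,0]]'
python3 - <<'E'
from h import *
import pickle
s=get_state();im=get_image("wrist");sc=get_image("scene");sd=get_image("side")
print(s["position"],s["tool_rot"],s["ft_force"]);pickle.dump((s,im,sc,sd),open("w6.pkl","wb"))
tip=np.array(s["position"])-[0,0,.1025]
f=lambda a,x,y,w,h,k:cv2.resize(a[y:y+h,x:x+w],(w*k,h*k),interpolation=cv2.INTER_CUBIC)
print([((np.array(p)-o)*5+2).round() for p,o in((proj(sc,tip),[210,190]),(proj(sd,tip),[325,120]),(proj(sc,[.544,-.300,.072]),[210,190]),(proj(sd,[.544,-.300,.072]),[325,120]))])
save("c6.png",np.hstack([f(sc["image"],210,190,80,90,5),f(sd["image"],325,120,80,90,5)]))
E
```

```text
time: 20.8
position: [0.5434, -0.3036, 0.2685]
tool_rot: [-2.248, -2.193, 0.001]
ft_force: [-0.1, 0.5, -0.6]
grip_width: 0.171
time: 21.8
position: [0.5448, -0.3005, 0.1922]
tool_rot: [2.243, 2.198, 0.001]
ft_force: [-0.2, 0.3, 0.1]
grip_width: 0.172
[ 0.54482386 -0.30048065  0.19219743] [2.24259978e+00 2.19802669e+00 7.49940811e-04] [-0.165508    0.31481369  0.05554441]
[array([183., 222.]), array([202., 217.]), array([188., 246.]), array([200., 244.])]
```

View pics/c6.png

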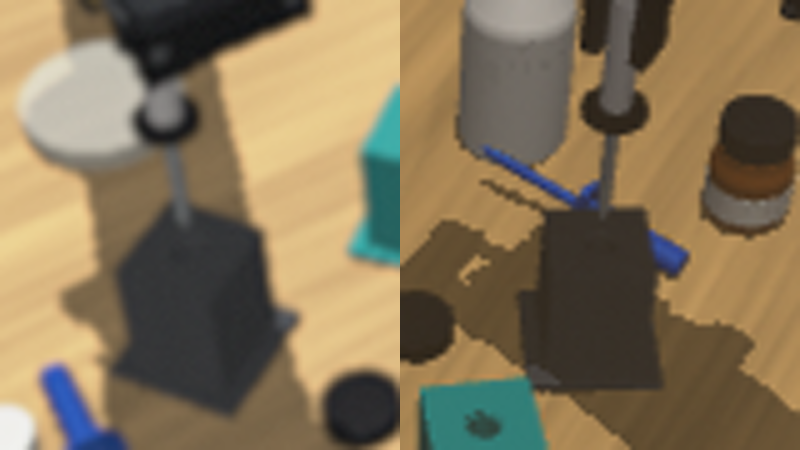

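c6: tip at scene crop (186,225), side crop (604,217), directly above the hole (≈(188,246)/(603,240)). Lowering.

```bash
python3 -m jog '[[0,0,-8,0],[0,0,-18,0],[0,0,-28,0],[0,0,-40,0],[0,0,-52,0],[0,0,-64,0],[0,0,-74,0],[0,0,-78,0]]'
python3 -m jog '[[0,0,0,0],[0,0,-1,0],[0,0,-2,0],[0,0,-3,0],[0,0,-4,0],[0,0,-4.5,0],[0,0,-5,0],[0,0,-5,0]]'
```

```text
time: 22.95
position: [0.544, -0.3001, 0.1124]
tool_rot: [-2.243, -2.198, 0.0]
ft_force: [-1.2, 0.2, -0.6]
grip_width: 0.171
time: 23.95
position: [0.5444, -0.3003, 0.1096]
tool_rot: [2.243, 2.199, -0.0]
ft_force: [-2.5, -0.0, 6.2]
grip_width: 0.171
```

```bash
python3 -m jog '[[0,0,0,0],[0,0,0,0],[0,0,0,0],[0,0,0,0],[0,0,0,0],[0,0,0,0],[0,0,20,0],[0,0,50,0]]' 1 20
python3 -m jog '[[0,0,40,0],[0,0,80,0],[0,0,100,0],[0,30,100,0],[-2,80,100,0],[-4,130,100,0],[-6,180,100,0],[-8,230,100,0]]'
python3 - <<'E'
from h import *
import pickle
s=get_state();sc=get_image("scene");sd=get_image("side");pickle.dump((s,None,sc,sd),open("w7.pkl","wb"))
print(s["position"])
D=pickle.load(open("d0.pkl","rb"))
# compare stylus region with t=0
for n,im,(x,y,w,h) in(("scene",sc,(238,214,20,30)),("side",sd,(355,144,22,35))):
    a=D[n]["image"][y:y+h,x:x+w];b=im["image"][y:y+h,x:x+w]
    print(n,[ (np.array(v.shape[:2]),(cv2.cvtColor(v,cv2.COLOR_RGB2HSV)[...,1]<40).sum(), np.argwhere((cv2.cvtColor(v,cv2.COLOR_RGB2HSV)[...,1]<40)&(cv2.cvtColor(v,cv2.COLOR_RGB2GRAY)>110)).mean(0)) for v in(a,b)])
f=lambda a,x,y,w,h,k:cv2.resize(a[y:y+h,x:x+w],(w*k,h*k),interpolation=cv2.INTER_CUBIC)
save("c7.png",np.hstack([f(D["side"]["image"],335,135,60,75,5),f(sd["image"],335,135,60,75,5)]))
for z,c in((.139,None),):
  pass
E
```

```text
time: 24.95
position: [0.544, -0.3, 0.1593]
tool_rot: [-2.243, -2.199, 0.0]
ft_force: [0.4, -0.1, 0.2]
grip_width: 0.964
time: 25.95
position: [0.5359, -0.0686, 0.2585]
tool_rot: [2.243, 2.199, -0.0]
ft_force: [-0.0, 0.6, 0.7]
grip_width: 1.002
[ 0.53588035 -0.06856207  0.25846555]
scene [(array([30, 20]), np.int64(318), array([11.12837838,  6.        ])), (array([30, 20]), np.int64(322), array([11.23566879,  6.19745223]))]
side [(array([35, 22]), np.int64(224), array([ 3.76470588, 11.94117647])), (array([35, 22]), np.int64(96), array([nan, nan]))]<stdin>:9: RuntimeWarning: Mean of empty slice.
  ret = um.true_divide(
```

Scene image: the stylus' centroid is the same as at the start (within 0.2 px), so it is back down. Side view of it is shaded by the arm. Now measuring the index angle and going above the handle.

```bash
cat >> h.py <<'E'
YAW=-.0197;CX=np.array([np.cos(YAW),np.sin(YAW),0]);CY=np.array([-np.sin(YAW),np.cos(YAW),0]);ORG=np.array([.5083,.0896,0])+.078*CX
def loc(X): return np.array([(X-ORG)@CX,(X-ORG)@CY,X[2]])
def onplane(o,d,y): return loc(o+d*((ORG+y*CY-o)@CY)/(d@CY))
def ang(im,u,v,y):
    l=onplane(*ray(im,u,v),y);return np.hypot(.09-l[0],l[2]-.079),np.arctan2(l[2]-.079,.09-l[0])
E
python3 - <<'E'
from h import *
import pickle
D=pickle.load(open("d0.pkl","rb"));s7=pickle.load(open("w7.pkl","rb"))
for n,im in(("scene",D["scene"]),("scene7",s7[2]),("side",D["side"]),("side7",s7[3])):
    g=cv2.cvtColor(im["image"],cv2.COLOR_RGB2GRAY);x0,y0,x1,y1=(400,128,445,192) if "scene" in n else (172,290,236,325)
    for y in(.114,.1165,.119):
        L=[]
        for v in range(y0,y1):
            for u in range(x0,x1):
                if g[v,u]<(85 if "scene" in n else 52): 
                    r,a=ang(im,u,v,y)
                    if .03<r<.15 and .3<a<.9: L.append((r,a))
        L=np.array(L)
        if len(L): print(n,y,len(L),[(len(q),np.median(q).round(3),q.std().round(3)) for lo in(.03,.06,.09,.12) for q in [L[(L[:,0]>lo)&(L[:,0]<lo+.03),1]] if len(q)])
for th in(.6,.65,.7):
  X=ORG+.09*CX-.145*CX*np.cos(th)+.042*CX*np.sin(th);print(th,X, .079+.145*np.sin(th)+.042*np.cos(th))
E
python3 -m jog '[[-1,20,0,0],[-2,60,0,0],[-3,105,0,0],[-4,145,0,0],[-4.7,157.7,0,0],[-4.7,157.7,-30,0],[-4.7,157.7,-65,0],[-4.7,157.7,-80,0]]'
python3 - <<'E'
from h import *
import pickle
s=get_state();im=get_image("wrist");pickle.dump((s,im),open("w8.pkl","wb"));print(s["position"])
g=cv2.cvtColor(im["image"],cv2.COLOR_RGB2GRAY)
cv2.imwrite("pics/w8.png",g)
print(g[200:240:8,300:345].tolist())
E
```

```text
scene 0.114 67 [(18, np.float64(0.646), np.float64(0.052)), (16, np.float64(0.639), np.float64(0.023)), (16, np.float64(0.636), np.float64(0.016)), (17, np.float64(0.636), np.float64(0.014))]
scene 0.1165 66 [(18, np.float64(0.57), np.float64(0.058)), (17, np.float64(0.598), np.float64(0.024)), (15, np.float64(0.606), np.float64(0.016)), (16, np.float64(0.611), np.float64(0.013))]
scene 0.119 66 [(18, np.float64(0.505), np.float64(0.066)), (16, np.float64(0.56), np.float64(0.026)), (16, np.float64(0.575), np.float64(0.018)), (16, np.float64(0.589), np.float64(0.013))]
scene7 0.114 61 [(18, np.float64(0.646), np.float64(0.052)), (14, np.float64(0.639), np.float64(0.022)), (14, np.float64(0.633), np.float64(0.014)), (15, np.float64(0.632), np.float64(0.013))]
scene7 0.1165 60 [(18, np.float64(0.57), np.float64(0.058)), (15, np.float64(0.598), np.float64(0.022)), (13, np.float64(0.602), np.float64(0.014)), (14, np.float64(0.609), np.float64(0.011))]
scene7 0.119 60 [(18, np.float64(0.505), np.float64(0.066)), (14, np.float64(0.56), np.float64(0.023)), (14, np.float64(0.572), np.float64(
[... 1369 characters left out ...]
, 124, 125, 126, 126, 125, 125, 119, 116, 110, 103, 89, 94, 96, 95, 96, 95, 95, 95, 95, 95, 95, 95, 95, 96], [35, 36, 34, 38, 89, 95, 94, 93, 94, 94, 94, 94, 94, 93, 93, 103, 108, 113, 119, 122, 123, 124, 124, 125, 126, 125, 124, 120, 116, 111, 102, 89, 93, 94, 94, 94, 94, 95, 93, 94, 94, 95, 95, 94, 95], [35, 35, 32, 36, 86, 94, 95, 94, 94, 93, 94, 93, 93, 93, 93, 92, 106, 112, 117, 122, 124, 123, 124, 126, 126, 124, 124, 120, 115, 111, 103, 88, 93, 94, 94, 94, 93, 94, 93, 94, 94, 93, 94, 94, 94], [35, 36, 32, 31, 68, 90, 94, 93, 93, 94, 93, 93, 93, 93, 93, 91, 105, 113, 117, 121, 125, 124, 124, 125, 125, 125, 124, 120, 114, 109, 102, 88, 93, 94, 95, 93, 94, 94, 94, 94, 93, 93, 93, 94, 94]]
```

Both views agree on the index angle: scene on the arm's -y face and side on its +y face each give about 0.636 rad. The bar is centred between the fingers in the wrist rows. Descend and grip, with a full wait this time.

```bash
python3 -m jog '[[0,0,0,0],[0,0,-15,0],[0,0,-30,0],[0,0,-45,0],[0,0,-60,0],[0,0,-70,0],[0,0,-74.5,0],[0,0,-74.5,0]]'
python3 -m jog '[[0,0,0,0],[0,0,0,0],[0,0,0,0],[0,0,0,0],[0,0,0,0],[0,0,0,0],[0,0,0,0],[0,0,0,0]]' -1 40
python3 - <<'E'
from h import *
s=get_state();print(s["position"],s["ft_force"],s["grip_width"])
z0=.121
for th in np.linspace(0,.636,13):
    dx=.145-.145*np.cos(th)+.042*np.sin(th);dz=.145*np.sin(th)+.042*np.cos(th)-.042
    print(round(th,3),(dx*CX*1e3).round(1)[:2],round(dz*1e3,1))
E
```

```text
time: 28.1
position: [0.5316, 0.0875, 0.1037]
tool_rot: [-2.243, -2.199, 0.0]
ft_force: [-0.1, 0.1, 0.6]
grip_width: 1.002
time: 29.1
position: [0.5316, 0.0874, 0.1039]
tool_rot: [2.243, 2.199, -0.0]
ft_force: [-0.4, -0.6, -0.3]
grip_width: 0.17
[0.53159862 0.08742691 0.10387202] [-0.40101684 -0.56396039 -0.32385571] 0.17037836048694197
0.0 [ 0. -0.] 0.0
0.053 [ 2.4 -0. ] 7.6
0.106 [ 5.3 -0.1] 15.1
0.159 [ 8.5 -0.2] 22.4
0.212 [12.1 -0.2] 29.6
0.265 [16.1 -0.3] 36.5
0.318 [20.4 -0.4] 43.2
0.371 [25.1 -0.5] 49.7
0.424 [30.1 -0.6] 55.9
0.477 [35.5 -0.7] 61.9
0.53 [41.1 -0.8] 67.5
0.583 [47.1 -0.9] 72.9
0.636 [53.3 -1. ] 77.9
```

```bash
python3 -m jog '[[0,0,0,0],[0,0,0,0],[0,0,0,0],[0,0,0,0],[1,0,3,0],[2,0,6,0],[2,0,7,0],[2.4,0,7.6,0]]'
```

```text
time: 30.1
position: [0.5335, 0.0874, 0.111]
tool_rot: [-2.243, -2.198, 0.001]
ft_force: [-0.7, 0.7, -6.9]
grip_width: 0.126
```

```bash
python3 -m jog '[[2.9,-0.1,7.5,0],[6.1,-0.2,14.8,0],[9.7,-0.2,22,0],[13.7,-0.3,28.9,0],[18,-0.4,35.6,0],[22.7,-0.5,42.1,0],[27.7,-0.6,48.3,0],[33.1,-0.7,54.3,0]]'
python3 -m jog '[[2.8,0,2.9,0],[5.6,-0.1,5.6,0],[8.6,-0.2,8.3,0],[11.6,-0.2,11,0],[14.7,-0.3,13.5,0],[17.8,-0.3,16,0],[17.8,-0.3,16,0],[17.8,-0.3,16,0]]'
python3 - <<'E'
from h import *
import pickle
s=get_state();sc=get_image("scene");sd=get_image("side");w=get_image("wrist");pickle.dump((s,w,sc,sd),open("w9.pkl","wb"))
P=s["position"];print(P,s["ft_force"],s["grip_width"])
b=np.array(P)-[.5316,.0874,.1039];v=np.array([-.145+b@CX,.042+b[2]]);print(b,np.hypot(*v),np.hypot(.145,.042),"theta",np.arctan2(v[1],-v[0])-np.arctan2(.042,.145))
f=lambda a,x,y,ww,h,k:cv2.resize(a[y:y+h,x:x+ww],(ww*k,h*k),interpolation=cv2.INTER_CUBIC)
save("c9.png",np.hstack([f(sc["image"],340,100,110,140,4),f(sd["image"],165,240,85,140,4)]))
E
```

```text
time: 31.1
position: [0.5644, 0.0868, 0.1658]
tool_rot: [-2.24, -2.197, 0.009]
ft_force: [-10.4, 0.1, -3.8]
grip_width: 0.121
time: 32.1
position: [0.5814, 0.0865, 0.1828]
tool_rot: [-2.24, -2.197, 0.011]
ft_force: [-15.0, -0.8, 3.6]
grip_width: 0.128
[0.58143304 0.08648585 0.1827564 ] [-14.98691255  -0.77357389   3.57043115] 0.12838848964820354
[ 0.04983304 -0.00091415  0.0788564 ] 0.1538227291499997 0.1509602596712128 theta 0.6218652671135052
```

View pics/c9.png

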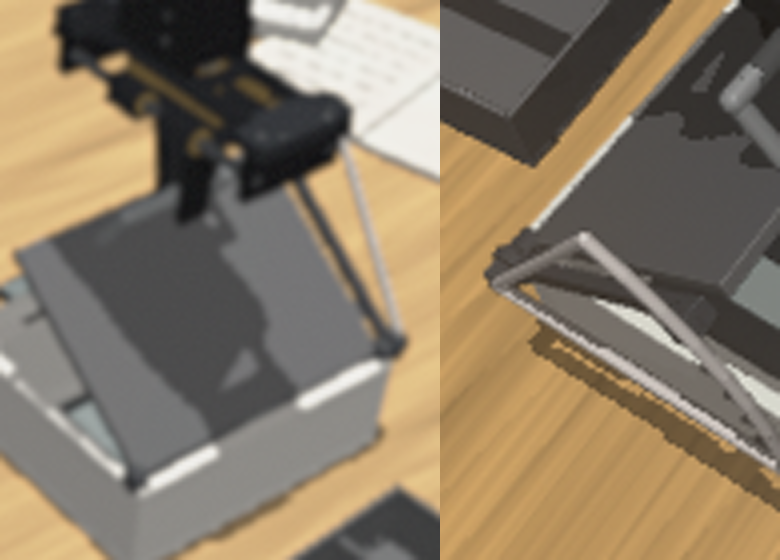

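c9: cover raised by the gripped bar, its +y edge nearly parallel with the index arm (scene crop (300,180)–(390,345)). The bench count of 12 views is used, so I'm measuring the cover angle numerically from edge pixels.

```bash
python3 - <<'E'
from h import *
import pickle
s,w,sc,sd=pickle.load(open("w9.pkl","rb"))
g=cv2.cvtColor(sc["image"],cv2.COLOR_RGB2GRAY).astype(int)
for v in range(160,222,5):
    u0=int(344+(v-164)*.53)-7; print(v,u0,g[v,u0:u0+18].tolist())
def q(im,u,v,y): r,a=ang(im,u,v,y);return (u,v),r.round(4),a.round(3)
print("scene -y corner",q(sc,344.1,164.1,-.105)); print("side +y corner",q(sd,235.4,311.9,.105))
G=cv2.cvtColor(sd["image"],cv2.COLOR_RGB2GRAY).astype(int)
for v in range(298,326,2): print(v,G[v,222:250].tolist())
E
```

```text
160 334 [191, 191, 191, 191, 191, 191, 190, 192, 192, 193, 194, 194, 188, 177, 163, 150, 135, 118]
165 337 [203, 202, 201, 198, 195, 186, 155, 120, 107, 111, 118, 119, 118, 118, 119, 119, 118, 116]
170 340 [174, 163, 149, 144, 144, 138, 118, 98, 102, 115, 118, 119, 118, 118, 119, 118, 119, 118]
175 342 [123, 138, 144, 145, 147, 144, 130, 109, 100, 108, 116, 118, 118, 118, 118, 118, 117, 119]
180 345 [130, 113, 106, 115, 127, 133, 123, 103, 97, 109, 118, 118, 118, 117, 118, 117, 118, 118]
185 348 [140, 140, 140, 141, 140, 133, 114, 99, 102, 113, 119, 119, 117, 118, 118, 118, 118, 117]
190 350 [140, 140, 140, 140, 140, 139, 132, 113, 98, 104, 116, 117, 118, 118, 118, 118, 119, 118]
195 353 [140, 139, 141, 142, 142, 141, 129, 107, 100, 109, 117, 118, 118, 118, 118, 118, 118, 118]
200 356 [107, 91, 78, 72, 78, 94, 105, 102, 100, 110, 117, 118, 118, 118, 118, 117, 118, 119]
205 358 [140, 143, 153, 159, 162, 162, 152, 130, 107, 105, 113, 118, 119, 117, 118, 119, 118, 118]
210 361 [201, 183, 158, 149, 154, 158, 151, 129, 106, 106, 114, 119, 119, 118, 118, 118, 118, 117]
215 364 [165, 189, 2
[... 1340 characters left out ...]
54, 53, 54, 62, 85, 128, 130, 131, 130, 130, 130, 131, 130, 130, 130, 130, 130]
316 [69, 67, 66, 67, 68, 70, 79, 66, 67, 66, 64, 57, 55, 53, 54, 54, 56, 68, 95, 130, 129, 131, 130, 130, 130, 130, 130, 130]
318 [157, 130, 79, 68, 73, 69, 69, 67, 66, 67, 67, 67, 59, 54, 55, 55, 55, 55, 55, 55, 61, 87, 120, 130, 130, 130, 130, 131]
320 [162, 164, 156, 130, 79, 68, 69, 66, 64, 66, 67, 58, 55, 55, 55, 55, 55, 55, 55, 54, 55, 55, 55, 59, 77, 120, 130, 130]
322 [96, 149, 162, 164, 156, 127, 77, 69, 68, 68, 53, 55, 56, 55, 55, 55, 55, 55, 55, 55, 56, 54, 55, 54, 55, 54, 58, 71]
324 [196, 60, 97, 150, 163, 163, 155, 127, 89, 114, 93, 54, 55, 54, 55, 55, 55, 55, 56, 54, 55, 55, 56, 55, 55, 55, 55, 55]
```

```bash
python3 - <<'E'
from h import *
import pickle
s,w,sc,sd=pickle.load(open("w9.pkl","rb"));D=pickle.load(open("d0.pkl","rb"))
def edge(im,y,pts):
    L=np.array([onplane(*ray(im,u,v),y) for u,v in pts]);p=np.polyfit(.09-L[:,0],L[:,2]-.079,1)
    r=np.hypot(.09-L[:,0],L[:,2]-.079);a=np.arctan2(L[:,2]-.079,.09-L[:,0]);return np.arctan(p[0]).round(3),(p[1]*np.cos(np.arctan(p[0]))*1e3).round(1),(a-np.arcsin(.004/r)).round(3),r.round(3)
g=cv2.cvtColor(sc["image"],cv2.COLOR_RGB2GRAY).astype(float)
P=[];Q=[]
for v in range(167,214,2):
    u0=int(344+(v-164)*.53)-4;row=g[v,u0:u0+9];i=np.argmin(row)
    # right boundary dark->118 midpoint = top edge; left boundary = lower edge
    m=(row[i]+118)/2;j=i
    while j<8 and row[j]<m:j+=1
    P.append((u0+j-(row[j]-m)/(row[j]-row[j-1]),v)); 
    Q.append((u0+i,v))
print("scene top edge -y:",edge(sc,-.105,P));print("scene dark line:",edge(sc,-.105,Q))
# same edge shut at t=0, for bias
g0=cv2.cvtColor(D["scene"]["image"],cv2.COLOR_RGB2GRAY).astype(float)
# side: front edge top line, cover front edge in cover coords r=.162
for u,v in((244.2,298),(243,300),(241.3,302),(240,304),(238.2,306),(237,308),(235,310),(234.3,311)):
    o,d=ray(sd,u,v)
    # intersect with cylinder r=.16205 about hinge: solve over y
    ys=np.linspace(.0,.2,2001);L=np.array([onplane(o,d,y) for y in ys]);r=np.hypot(.09-L[:,0],L[:,2]-.079)
    i=np.argmin(abs(r-.16205));print((u,v),"y",ys[i],"th",(np.arctan2(L[i,2]-.079,.09-L[i,0])-.0247).round(3))
E
```

```text
scene top edge -y: (np.float64(0.61), np.float64(4.8), array([0.635, 0.628, 0.621, 0.623, 0.627, 0.611, 0.624, 0.63 , 0.623,
       0.632, 0.633, 0.639, 0.631, 0.63 , 0.637, 0.628, 0.574, 0.21 ,
       0.67 , 0.698, 0.699, 0.736, 0.778, 0.745]), array([0.144, 0.139, 0.133, 0.127, 0.122, 0.117, 0.11 , 0.104, 0.099,
       0.093, 0.087, 0.082, 0.076, 0.071, 0.065, 0.06 , 0.055, 0.059,
       0.042, 0.037, 0.031, 0.026, 0.021, 0.015]))
scene dark line: (np.float64(0.605), np.float64(0.3), array([0.602, 0.599, 0.595, 0.591, 0.587, 0.546, 0.577, 0.572, 0.566,
       0.559, 0.551, 0.594, 0.587, 0.58 , 0.571, 0.561, 0.402, 0.176,
       0.515, 0.602, 0.588, 0.568, 0.537, 0.484]), array([0.146, 0.14 , 0.135, 0.129, 0.123, 0.12 , 0.112, 0.107, 0.101,
       0.096, 0.09 , 0.083, 0.077, 0.072, 0.066, 0.061, 0.059, 0.061,
       0.044, 0.037, 0.032, 0.026, 0.021, 0.015]))
(244.2, 298) y 0.0789 th 0.61
(243, 300) y 0.0825 th 0.608
(241.3, 302) y 0.08660000000000001 th 0.609
(240, 304) y 0.0902 th 0.606
(238.2, 306) y 0.0152 th -1.506
(237, 308) y 0.0205 th -1.5
(235, 310) y 0.10210000000000001 th 0.609
(234.3, 311) y 0.1039 th 0.608
```

```bash
python3 - <<'E'
from h import *
import pickle
D=pickle.load(open("d0.pkl","rb"));w9=pickle.load(open("w9.pkl","rb"));w7=pickle.load(open("w7.pkl","rb"))
g=cv2.cvtColor(D["scene"]["image"],cv2.COLOR_RGB2GRAY).astype(float)
C=[]
for v in range(138,182,2):
    uc=round(410+(v-135)*(436.5-410)/(185.5-135));row=g[v,uc-5:uc+6];wt=np.clip(110-row,0,None)
    i=np.argmin(row);wt[:max(0,i-3)]=0;wt[i+4:]=0
    if wt.sum()>0:C.append((uc-5+(wt*np.arange(11)).sum()/wt.sum(),v,row.min()))
C=np.array(C);k=np.polyfit(C[:,1],C[:,0],1);res=C[:,0]-np.polyval(k,C[:,1]);print("scene arm res",res.round(1));ok=abs(res)<1;k=np.polyfit(C[ok,1],C[ok,0],1)
def slope(im,pts,y):
    L=np.array([onplane(*ray(im,u,v),y) for u,v in pts]);p=np.polyfit(.09-L[:,0],L[:,2]-.079,1);t=np.arctan(p[0]);return t.round(3),(p[1]*np.cos(t)*1e3).round(1),np.hypot(.09-L[:,0],L[:,2]-.079).round(3)[[0,-1]]
for y in(.1125,.1145,.1165): print("scene arm",y,slope(D["scene"],[(np.polyval(k,v),v) for v in(138,180)],y))
# side arm: print dark profile by column
G=cv2.cvtColor(D["side"]["image"],cv2.COLOR_RGB2GRAY).astype(int)
print("d0 side")
for u in range(186,238,4): print(u,G[300:330,u].tolist())
G=cv2.cvtColor(w9[3]["image"],cv2.COLOR_RGB2GRAY).astype(int)
print("w9 side")
for u in range(186,250,4): print(u,G[296:332,u].tolist())
E
```

```text
scene arm res [-0.4 -0.1  0.   0.1  0.1  0.1 -0.   0.1  0.1  0.1 -0.  -0.1  0.2  0.1
  0.1  0.1  0.1  0.1 -0.2 -0.4 -0.2  0.2]
scene arm 0.1125 (np.float64(0.626), np.float64(2.8), array([0.147, 0.017]))
scene arm 0.1145 (np.float64(0.626), np.float64(0.4), array([0.148, 0.017]))
scene arm 0.1165 (np.float64(0.626), np.float64(-2.1), array([0.148, 0.017]))
d0 side
186 [67, 69, 67, 66, 59, 86, 110, 100, 85, 59, 48, 106, 127, 88, 84, 96, 157, 122, 122, 123, 124, 128, 128, 122, 118, 115, 123, 123, 127, 124]
190 [62, 68, 60, 81, 109, 99, 84, 65, 57, 47, 47, 92, 94, 95, 94, 95, 77, 90, 156, 147, 83, 73, 73, 74, 73, 74, 73, 74, 77, 125]
194 [88, 106, 108, 99, 85, 74, 59, 58, 58, 56, 47, 47, 81, 97, 98, 97, 97, 95, 82, 82, 95, 158, 120, 79, 77, 128, 139, 83, 80, 81]
198 [110, 98, 84, 82, 87, 88, 80, 60, 57, 58, 59, 47, 47, 82, 96, 98, 97, 97, 97, 97, 97, 74, 88, 158, 151, 94, 82, 79, 129, 92]
202 [154, 158, 144, 112, 91, 88, 88, 81, 61, 58, 59, 57, 48, 46, 85, 96, 97, 97, 97, 97, 97, 97, 97, 81, 80, 94, 159, 143, 85, 77]
206 [87, 86, 123, 148, 158, 152, 135, 95, 80, 59, 58, 58, 57, 47, 47, 
[... 2926 characters left out ...]
67, 66, 66, 64, 64, 68, 73, 89, 122, 144, 152, 154, 147, 145, 96]
234 [82, 81, 82, 82, 82, 82, 83, 82, 82, 83, 83, 82, 84, 83, 85, 75, 62, 56, 53, 54, 55, 54, 59, 53, 55, 55, 56, 55, 55, 65, 114, 118, 118, 132, 140, 151]
238 [82, 82, 81, 82, 82, 82, 82, 82, 82, 85, 99, 93, 84, 85, 83, 84, 87, 94, 128, 87, 56, 54, 55, 56, 55, 56, 55, 56, 55, 55, 55, 55, 95, 118, 118, 119]
242 [82, 81, 81, 82, 84, 104, 91, 82, 84, 83, 83, 88, 110, 128, 130, 129, 130, 129, 130, 130, 129, 103, 61, 54, 55, 55, 56, 55, 55, 55, 55, 57, 56, 55, 79, 115]
246 [105, 89, 85, 83, 83, 79, 65, 51, 100, 128, 130, 130, 130, 129, 130, 130, 130, 130, 130, 131, 130, 130, 130, 130, 77, 55, 55, 54, 55, 54, 55, 56, 56, 57, 56, 55]
```

```bash
python3 - <<'E'
from h import *
import pickle
D=pickle.load(open("d0.pkl","rb"));w9=pickle.load(open("w9.pkl","rb"));sd=D["side"];s9=w9[3];sc=w9[2]
def rep(n,im,pts,y,off):
    L=np.array([onplane(*ray(im,u,v),y) for u,v in pts]);X=.09-L[:,0];Z=L[:,2]-.079;p=np.polyfit(X,Z,1);t=np.arctan(p[0]);r=np.hypot(X,Z)
    print(n,y,"slope",t.round(3),"offs mm",(p[1]*np.cos(t)*1e3).round(1),"th",(np.arctan2(Z,X)-np.arcsin(off/r)).round(3),r.round(3)[[0,-1]])
def cross(G,u,v0,v1,lv):
    c=G[v0:v1,u].astype(float)
    for i in range(len(c)-1):
        if (c[i]-lv)*(c[i+1]-lv)<=0 and c[i]!=c[i+1]: return u,v0+i+(c[i]-lv)/(c[i]-c[i+1])
g0=cv2.cvtColor(sd["image"],cv2.COLOR_RGB2GRAY);g9=cv2.cvtColor(s9["image"],cv2.COLOR_RGB2GRAY)
top=[cross(g0,u,305+(u-198)//4-2,305+(u-198)//4+8,73) for u in(198,202,222,226,230)]
bot=[cross(g0,u,309+(u-190)//4-1,309+(u-190)//4+5,65) for u in(190,194,198,202)]
cov=[cross(g9,u,305+(u-214)//4-2,305+(u-214)//4+6,74) for u in(218,222,226,230,234)]
print(top,bot,cov)
for y in(.112,.1135,.115): rep("arm top(inner)",sd,top,y,.004)
for y in(.118,.1195,.121): rep("arm bottom(outer)",sd,bot,y,-.004)
rep("cover +y top",s9,cov,.105,.004)
# scene
g=cv2.cvtColor(sc["image"],cv2.COLOR_RGB2GRAY).astype(float);P=[]
for v in range(167,198,2):
    u0=int(344+(v-164)*.53)-4;row=g[v,u0:u0+9];i=np.argmin(row);m=(row[i]+118)/2;j=i
    while j<8 and row[j]<m:j+=1
    P.append((u0+j-(row[j]-m)/(row[j]-row[j-1]),v))
k=np.polyfit([p[1] for p in P],[p[0] for p in P],1);P=[(np.polyval(k,v),v) for v in(167,175,183,191,197)]
rep("scene cover -y top",sc,P,-.105,.004)
# cover +y edge seen from scene: contrast cover/ledge-background near arm, just profile
for v in range(150,186,5):
    uc=round(410+(v-135)*26.5/50.5);print(v,uc-14,g[v,uc-14:uc+6].astype(int).tolist())
E
```

```text
[(198, np.float64(306.35)), (202, np.float64(307.4)), (222, np.float64(312.3181818181818)), (226, np.float64(312.9375)), (230, np.float64(314.11764705882354))] [(190, np.float64(310.4)), (194, np.float64(311.52941176470586)), (198, np.float64(312.51428571428573)), (202, np.float64(313.4871794871795))] [(218, np.float64(307.3125)), (222, np.float64(308.3125)), (226, np.float64(309.0833333333333)), (230, np.float64(310.0769230769231)), (234, np.float64(311.0769230769231))]
arm top(inner) 0.112 slope 0.629 offs mm 3.8 th [0.628 0.624 0.624 0.631 0.627] [0.059 0.163]
arm top(inner) 0.1135 slope 0.629 offs mm 6.8 th [0.673 0.662 0.644 0.65  0.644] [0.065 0.168]
arm top(inner) 0.115 slope 0.629 offs mm 9.7 th [0.71  0.694 0.663 0.667 0.661] [0.072 0.173]
arm bottom(outer) 0.118 slope 0.637 offs mm -6.1 th [0.554 0.577 0.596 0.608] [0.024 0.07 ]
arm bottom(outer) 0.1195 slope 0.637 offs mm -3.0 th [0.674 0.654 0.652 0.651] [0.031 0.076]
arm bottom(outer) 0.121 slope 0.637 offs mm 0.1 th [0.751 0.711 0.696 0.688] [0.037 0.082]
cover +y top 0.105 slope 0.622 offs mm 3.6 th [0.619 0.617 0.621 
[... 271 characters left out ...]
117, 116, 119, 127, 140, 139, 113, 80, 78, 108, 150, 179, 190, 191]
160 409 [117, 117, 117, 118, 116, 117, 118, 117, 120, 131, 142, 128, 96, 71, 85, 122, 160, 190, 201, 202]
165 412 [117, 117, 117, 117, 117, 118, 117, 117, 120, 132, 145, 132, 97, 74, 90, 127, 162, 182, 188, 186]
170 414 [118, 118, 117, 118, 117, 117, 117, 117, 118, 121, 128, 126, 112, 87, 77, 94, 128, 160, 179, 177]
175 417 [117, 117, 118, 117, 117, 117, 117, 117, 118, 121, 126, 115, 88, 67, 74, 108, 149, 174, 177, 171]
180 420 [116, 117, 117, 117, 117, 117, 118, 117, 117, 122, 131, 133, 109, 80, 80, 107, 137, 154, 169, 185]
185 422 [117, 118, 117, 117, 116, 117, 118, 116, 117, 117, 113, 101, 87, 84, 80, 73, 70, 74, 79, 110]
```

Cover now ≈0.620 (side 0.622, scene 0.620) and index ≈0.627 by the same slope method. So nudge up about 0.007 rad and recheck.

```bash
python3 -m jog '[[0.2,0,0.5,0],[0.4,0,1,0],[0.5,0,1.6,0],[0.5,0,1.7,0],[0.5,0,1.7,0],[0.5,0,1.7,0],[0.5,0,1.7,0],[0.5,0,1.7,0]]'
cat > m.py <<'E'
from h import *
s=get_state();s9=get_image("side");sc=get_image("scene");print(s["position"],s["ft_force"],s["grip_width"],s["time"])
def rep(n,im,pts,y,off):
    L=np.array([onplane(*ray(im,u,v),y) for u,v in pts]);X=.09-L[:,0];Z=L[:,2]-.079;p=np.polyfit(X,Z,1);t=np.arctan(p[0]);r=np.hypot(X,Z)
    print(n,"slope",t.round(3),"offs",(p[1]*np.cos(t)*1e3).round(1),"th",(np.arctan2(Z,X)-np.arcsin(off/r)).round(3))
def cross(G,u,v0,v1,lv):
    c=G[v0:v1,u].astype(float)
    for i in range(len(c)-1):
        if (c[i]-lv)*(c[i+1]-lv)<=0 and c[i]!=c[i+1]: return u,v0+i+(c[i]-lv)/(c[i]-c[i+1])
g9=cv2.cvtColor(s9["image"],cv2.COLOR_RGB2GRAY)
rep("side cover",s9,[cross(g9,u,305+(u-214)//4-3,305+(u-214)//4+6,74) for u in(218,222,226,230,234)],.105,.004)
g=cv2.cvtColor(sc["image"],cv2.COLOR_RGB2GRAY).astype(float);P=[]
for v in range(167,198,2):
    u0=int(344+(v-164)*.53)-4;row=g[v,u0:u0+9];i=np.argmin(row);m=(row[i]+118)/2;j=i
    while j<8 and row[j]<m:j+=1
    P.append((u0+j-(row[j]-m)/(row[j]-row[j-1]),v))
k=np.polyfit([p[1] for p in P],[p[0] for p in P],1);rep("scene cover",sc,[(np.polyval(k,v),v) for v in(167,182,197)],-.105,.004)
C=[]
for v in range(140,176,2):
    uc=round(410+(v-135)*26.5/50.5);row=g[v,uc-3:uc+5];wt=np.clip(110-row,0,None)
    if wt.sum()>20:C.append((uc-3+(wt*np.arange(8)).sum()/wt.sum(),v))
k=np.polyfit([c[1] for c in C],[c[0] for c in C],1);rep("scene arm now",sc,[(np.polyval(k,v),v) for v in(142,158,174)],.1145,0)
E
python3 m.py
```

```text
time: 33.25
position: [0.5825, 0.0865, 0.1836]
tool_rot: [-2.24, -2.197, 0.009]
ft_force: [-10.9, 0.0, -2.9]
grip_width: 0.124
[0.58245314 0.08646864 0.18363288] [-1.08966810e+01  5.87160091e-03 -2.88288647e+00] 0.12381163105598893 33.25
side cover slope 0.591 offs 9.8 th [0.638 0.635 0.634 0.631 0.624]
scene cover slope 0.616 offs 5.3 th [0.624 0.628 0.637]
scene arm now slope 0.67 offs -3.0 th [0.648 0.635 0.588]
```

```bash
python3 - <<'E'
from h import *
import pickle
w9=pickle.load(open("w9.pkl","rb"));s=get_state();sd=get_image("side");sc=get_image("scene");pickle.dump((s,None,sc,sd),open("w10.pkl","wb"));print(s["position"],s["ft_force"])
for n,im in(("w9",w9[3]),("now",sd)):
    g=cv2.cvtColor(im["image"],cv2.COLOR_RGB2GRAY).astype(float);T=[];Pp=[]
    for v in range(297,310):
        e=238.0-(v-306)*.78;lo=int(e)-4;row=g[v,lo:lo+8]-86;i=np.argmax(np.where(row<30,row,0));
        wt=np.clip(row[max(0,i-1):i+2],0,25);
        if wt.sum()<5: continue
        u=lo+max(0,i-1)+(wt*np.arange(len(wt))).sum()/wt.sum();o,d=ray(im,u,v)
        ys=np.linspace(.06,.11,2001);L=np.array([onplane(o,d,y) for y in ys]);r=np.hypot(.09-L[:,0],L[:,2]-.079);j=np.argmin(abs(r-.16205));T.append((np.arctan2(L[j,2]-.079,.09-L[j,0])-.0247).round(3));Pp.append((round(u,1),v))
    print(n,"front edge th",T,np.median(T))
    print([g[303:314,u].astype(int).tolist() for u in(218,222,226,230)])
E
```

```text
[0.58245435 0.08649389 0.18363456] [-11.25319358  -0.17749152  -2.60000729]
w9 front edge th [np.float64(0.609), np.float64(0.607), np.float64(0.606), np.float64(0.607), np.float64(0.609), np.float64(0.608), np.float64(0.605), np.float64(0.606), np.float64(0.608), np.float64(0.608), np.float64(0.607), np.float64(0.606), np.float64(0.607)] 0.607
[[83, 83, 84, 83, 79, 63, 57, 55, 57, 75, 132], [82, 83, 83, 83, 83, 79, 63, 58, 54, 57, 66], [83, 83, 83, 83, 84, 83, 75, 63, 57, 54, 59], [82, 83, 83, 83, 83, 83, 84, 75, 62, 56, 53]]
now front edge th [np.float64(0.617), np.float64(0.615), np.float64(0.614), np.float64(0.616), np.float64(0.617), np.float64(0.617), np.float64(0.614), np.float64(0.615), np.float64(0.616), np.float64(0.617), np.float64(0.615), np.float64(0.614), np.float64(0.615)] 0.615
[[83, 83, 84, 83, 69, 62, 67, 55, 57, 74, 133], [82, 83, 82, 83, 82, 67, 61, 56, 54, 58, 66], [82, 83, 83, 82, 83, 82, 65, 61, 50, 53, 59], [82, 82, 82, 83, 83, 83, 85, 64, 60, 51, 54]]
```

```bash
python3 - <<'E'
from h import *
import pickle
D=pickle.load(open("d0.pkl","rb"));im=D["side"];g=cv2.cvtColor(im["image"],cv2.COLOR_RGB2GRAY)
for v in range(312,327): print(v,g[v,224:238].tolist())
for u,v in((232,315.5),(232.5,316),(233,317),(233.5,317.8),(234,318.5)):
    o,d=ray(im,u,v);ys=np.linspace(.09,.13,2001);L=np.array([onplane(o,d,y) for y in ys]);r=np.hypot(.09-L[:,0],L[:,2]-.079);j=np.argmin(abs(r-.16505));print((u,v),ys[j].round(4),(np.arctan2(L[j,2]-.079,.09-L[j,0])-.0242).round(3))
E
```

```text
312 [89, 88, 88, 88, 88, 88, 88, 88, 88, 89, 88, 88, 89, 88]
313 [66, 67, 72, 65, 71, 78, 89, 88, 89, 89, 89, 88, 88, 89]
314 [57, 57, 57, 57, 58, 61, 75, 81, 88, 89, 88, 88, 88, 89]
315 [52, 58, 57, 57, 58, 64, 58, 62, 82, 88, 88, 88, 88, 88]
316 [57, 57, 58, 59, 67, 57, 57, 58, 62, 82, 89, 88, 88, 89]
317 [57, 57, 59, 63, 58, 57, 57, 57, 57, 64, 89, 88, 88, 88]
318 [67, 58, 62, 59, 58, 57, 57, 56, 58, 61, 75, 89, 88, 89]
319 [110, 67, 64, 59, 57, 53, 57, 57, 58, 60, 67, 89, 89, 89]
320 [134, 110, 67, 58, 58, 57, 55, 58, 60, 72, 88, 89, 89, 88]
321 [141, 134, 111, 66, 58, 58, 54, 56, 68, 88, 89, 89, 89, 89]
322 [139, 140, 134, 109, 66, 60, 58, 62, 76, 89, 89, 89, 89, 90]
323 [127, 140, 140, 133, 107, 61, 65, 76, 89, 89, 89, 90, 89, 90]
324 [82, 128, 140, 140, 132, 109, 71, 89, 89, 89, 89, 90, 89, 89]
325 [51, 83, 128, 141, 140, 132, 103, 80, 89, 89, 89, 90, 90, 89]
326 [175, 138, 108, 128, 140, 137, 123, 100, 85, 89, 89, 90, 90, 90]
(232, 315.5) 0.1119 0.609
(232.5, 316) 0.1118 0.601
(233, 317) 0.1123 0.59
(233.5, 317.8) 0.1126 0.581
(234, 318.5) 0.1127 0.572
```

```bash
python3 - <<'E'
from h import *
import pickle
D=pickle.load(open("d0.pkl","rb"))
im=D["side"]
for u,v in((229.2,315),(228.1,316),(227,317),(226.1,318),(225.3,319)):
  for rr in(.16505,):
    o,d=ray(im,u,v);ys=np.linspace(.09,.14,2501);L=np.array([onplane(o,d,y) for y in ys]);r=np.hypot(.09-L[:,0],L[:,2]-.079);j=np.argmin(abs(r-rr));t=np.arctan2(L[j,2]-.079,.09-L[j,0]);print((u,v),ys[j].round(4),"raw",t.round(3),"-4mm",(t-.0242).round(3),"-6mm",(t-.0364).round(3))
E
```

```text
(229.2, 315) 0.1144 raw 0.659 -4mm 0.635 -6mm 0.623
(228.1, 316) 0.1165 raw 0.662 -4mm 0.638 -6mm 0.625
(227, 317) 0.1187 raw 0.664 -4mm 0.64 -6mm 0.628
(226.1, 318) 0.1206 raw 0.665 -4mm 0.641 -6mm 0.629
(225.3, 319) 0.1225 raw 0.665 -4mm 0.641 -6mm 0.629
```

```bash
python3 - <<'E'
from h import *
import pickle
w=pickle.load(open("w10.pkl","rb"));D=pickle.load(open("d0.pkl","rb"));sc=w[2];g=cv2.cvtColor(sc["image"],cv2.COLOR_RGB2GRAY).astype(float);g0=cv2.cvtColor(D["scene"]["image"],cv2.COLOR_RGB2GRAY).astype(float)
A=[];B=[]
for v in range(148,183):
    uc=round(410+(v-135)*26.5/50.5);u0=uc-10;row=g[v,u0:u0+18];i=np.argmin(np.where((np.arange(18)>6)&(np.arange(18)<14),row,999))
    pk=max(range(2,i),key=lambda j:row[j])
    j=pk
    base=118;m=(base+row[pk])/2
    while j>0 and row[j]>m:j-=1
    a=u0+j+(m-row[j])/(row[j+1]-row[j])
    j=i
    while j<17 and row[j]<130:j+=1
    b=u0+j-(row[j]-130)/(row[j]-row[j-1])
    A.append((a,v,row[pk]));B.append((b,v))
A=np.array(A);B=np.array(B)
print("cover edge u - arm right u:",(B[:,0]-A[:,0]).round(1)); print(A[:,2])
def rob(P):
    k=np.polyfit(P[:,1],P[:,0],1)
    for _ in range(4):
        r=P[:,0]-np.polyval(k,P[:,1]);ok=abs(r)<max(.35,1.5*np.median(abs(r)));k=np.polyfit(P[ok,1],P[ok,0],1)
    return k,ok.sum(),r[ok].std()
def rep(n,P,y,off):
    k,c,sd=rob(P);pts=[(np.polyval(k,v),v) for v in(150,165,180)]
    L=np.array([onplane(*ray(sc,u,v),y) for u,v in pts]);X=.09-L[:,0];Z=L[:,2]-.079;t=np.arctan(np.polyfit(X,Z,1)[0]);r=np.hypot(X,Z);print(n,"slope",t.round(4),"th",(np.arctan2(Z,X)-np.arcsin(off/r)).round(3),"r",r.round(3),c,sd.round(2))
rep("cover +y top",A[:,:2],.105,.004);rep("arm outer top",B,.119,.004)
# arm right edge, t=0 full length
E=[]
for v in range(140,183):
    uc=round(410+(v-135)*26.5/50.5);row=g0[v,uc-6:uc+10];j=np.argmin(row[:11])
    while j<15 and row[j]<130:j+=1
    E.append((uc-6+j-(row[j]-130)/(row[j]-row[j-1]),v))
rep("arm outer top t0",np.array(E),.119,.004)
E
```

```text
cover edge u - arm right u: [ 6.1  6.2  6.3  6.3  6.7  6.3  6.   6.1  6.2  6.2  6.2  6.5  6.5  6.4
  5.8  5.9  6.2  6.2  6.5  6.6  7.   6.8  6.6  6.1  6.2  6.3  6.3  6.8
  nan -inf  9.4  6.6  6.4  7.1  7.6]
[145. 145. 137. 134. 129. 128. 131. 135. 141. 138. 139. 131. 123. 123.
 137. 148. 145. 144. 133. 125. 124. 122. 122. 133. 140. 135. 133. 123.
 118. 117. 118. 119. 131. 138. 132.]<stdin>:11: RuntimeWarning: invalid value encountered in scalar divide
<stdin>:11: RuntimeWarning: divide by zero encountered in scalar divide
Traceback (most recent call last):
TypeError: expected non-empty vector for x
```

```bash
python3 - <<'E'
from h import *
import pickle
for tag in("w9","w10"):
    sc=pickle.load(open(tag+".pkl","rb"))[2];g=cv2.cvtColor(sc["image"],cv2.COLOR_RGB2GRAY).astype(float)
    A=[];B=[]
    for v in range(147,182):
        uc=round(410+(v-135)*26.5/50.5);u0=uc-10;row=g[v,u0:u0+18];i=7+np.argmin(row[7:14]);pk=2+np.argmax(row[2:i])
        m=(118+row[pk])/2;j=pk
        if row[pk]>121:
            while row[j]>m:j-=1
            A.append((u0+j+(m-row[j])/(row[j+1]-row[j]),v))
        j=i
        while j<17 and row[j]<130:j+=1
        if j<17:B.append((u0+j-(row[j]-130)/(row[j]-row[j-1]),v))
    for n,P,y in(("cover",A,.105),("arm",B,.119)):
        P=np.array(P);l=cv2.fitLine(P.astype(np.float32),cv2.DIST_HUBER,0,.01,.01).ravel();pts=[(l[2]+l[0]/l[1]*(v-l[3]),v) for v in(150,165,180)]
        L=np.array([onplane(*ray(sc,u,v),y) for u,v in pts]);X=.09-L[:,0];Z=L[:,2]-.079;t=np.arctan(np.polyfit(X,Z,1)[0]);r=np.hypot(X,Z)
        print(tag,n,len(P),"slope",t.round(4),"th",(np.arctan2(Z,X)-np.arcsin(.004/r)).round(3),"r",r.round(3))
E
```

```text
w9 cover 31 slope 0.6227 th [0.557 0.513 0.291] r [0.116 0.069 0.023]
w9 arm 35 slope 0.6167 th [0.605 0.595 0.527] r [0.108 0.061 0.015]
w10 cover 31 slope 0.6281 th [0.562 0.517 0.294] r [0.116 0.069 0.023]
w10 arm 35 slope 0.6169 th [0.604 0.595 0.524] r [0.108 0.061 0.015]
```

All same-method comparisons now agree: cover ≈0.627, index ≈0.630 on average. The exception is the side-view tip estimate, which puts the cover 0.01–0.02 low. Checking that the hold is stable, then handing in.

```bash
python3 -m jog '[[0.1,0,0.1,0],[0.2,0,0.2,0],[0.2,0,0.2,0],[0.2,0,0.2,0],[0.2,0,0.2,0],[0.2,0,0.2,0],[0.2,0,0.2,0],[0.2,0,0.2,0]]'; python3 - <<'E'
from h import *
s=get_state();print(s["position"],s["ft_force"],s["grip_width"]);print(close_job())
E
```

```text
time: 34.45
position: [0.5825, 0.0865, 0.1837]
tool_rot: [-2.24, -2.197, 0.009]
ft_force: [-10.8, 0.4, -2.4]
grip_width: 0.123
[0.58254211 0.08648711 0.18368964] [-10.7805725    0.35320959  -2.43460279] 0.12314590267245427
the job is handed in; nothing more can be done
None
```

The job is handed in at 34.5 s, with the cover held up in line with the index arm as closely as I could measure it.

- **Stylus:** I took it from the dark stand and ran its tip along the groove floor from the index side to the other end, about 121 mm at 3 cm/s with a push of 3–4 N. It went back into its stand with the flange seated (6 N contact). The scene view shows it within 0.2 px of where it started. The same check in the side view gave nothing, because the arm was shading it.
- **Cover:** It is held by its bar at about 0.627 rad, against about 0.630 rad for the index arm. Position, grip and force (about 11 N) were steady at the end.

Checks that disagreed or went wrong:
- **Cover angle:** Most edge measurements put the cover and index arm within about 0.01 rad of each other. One comparison, of the side-view front edge with the arm's tip, put the cover 0.01–0.02 rad low.
- **Bar in the fingers:** The bar may have slipped about 4 mm between the fingers during the lift, judging by the arm's own position.
- **Stylus grip:** The fingers had not fully closed when I began the first lift, so the stylus sat 16 mm lower in the grip than planned. I saw this before tracing and allowed for it.
- **Blue look-alike:** It stood upright in the first picture and had toppled onto the desk within the first second. The arm's planned path did not come near it.

I did no final picture check of the other things on the desk.

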